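Wind the display bin forward with its removable crank

ROBOT

A 6-joint arm with a two-finger parallel gripper is mounted at the origin on the work surface. World frame = base frame: x ahead of the robot, y to its left, z up, the work surface at z = 0. Lengths are in m, angles in rad, forces in N, time in s.
With the tool pointing down it reaches from about 0.35 to 0.775 m from the base axis. Payload 7.3 kg.
Tool frame: the origin (TCP) lies at the centre of the arm's flange, where the gripper is bolted on; the fingertips stand 178 mm ahead of it and the grasp point (between the pads) lies 159 mm ahead of it; z points along the fingers, y is the direction in which the jaws open and shut (so a half turn about z gives the same grasp; the last joint's range is limited). The gripper opens to 92 mm and grips with 3 to 60 N. Pads are 19 mm wide; open, the fingers measure 130 mm over their backs; the gripper's body (75 mm by 190 mm) begins 47 mm behind the grasp point.
Start: joints at [1.047, 0.342, 1.524, -0, 1.275, -0.146], TCP at [0.194, 0.488, 0.405] pointing down, gripper open.
Joint ranges: [-2.53, 2.53], [-0.77, 2.02], [0.04, 2.7], [-1, 4.14], [0.28, 2.66], [-3.11, 3.11]. Speed limits (rad/s): [2.57, 2.57, 3.14, 3.14, 3.14, 3.14].

INTERFACE

Orientations are given as a unit quaternion [x, y, z, w].
In Python, from workcell import ctrl gives the robot as it stands. The module is installed in compiled form; this text tells all that it offers.
- The arm moves only by the shell command python3 -m creep 'ROWS'. ROWS is JSON, a list that holds one entry, the list of rows, each a list of 5 numbers: the opening in per cent of the stroke, from 0 (shut) to 100 (fully open), then the shift along the tool's x, y, z in m, then the turn about the tool's z in degrees. A call has 1 to 5 rows; each row is the pose to reach, as a shift and turn from the pose measured when the call began, along the tool's axes at that moment; what a row does not reach only later rows make up. A row lasts 1/12 s, in which the tool goes at most 41.7 mm and 7.16 degrees, less where a joint would pass 70% of its speed; a pose out of reach is approached as far as the arm can. A call with a gripper value outside its range is refused whole. The fingers move at their own pace and stop on an object; the grip force is fixed at half the most. Time passes only in rows, so rows that repeat a pose let the fingers close. It gives the time, the measured TCP pose, the force and the opening at its end, in the units of the state.
- ctrl.state(): the state, without advancing time (a new reading comes with each control period).
- ctrl.snapshot(name): name is "side" or "top"; returns a dict with "frame" (420x560x3 uint8, red, green, blue), "vfov" (degrees; the focal length in pixels is half the picture's height over the tangent of half this angle, whatever the lens; pixels are square), "cx", "cy" (the principal point, pixels), "dist" ([k1, k2, p1, p2, k3] as OpenCV has them; the pictures are not rectified), "extrinsics" (4x4, takes a point from camera to world coordinates). Camera axes: x right, y down, z forward; pixel columns grow to the right and rows downward; lengths in m; the calibration is good to about 2 mm. A picture is of the moment at which its call begins. There is no depth.
- ctrl.finish_job(): hands the job in, once; it reports no verdict.
The state is a dict: "time": time; "joint_positions": joint angles; "qd": joint speeds; "effort": joint torques, N m; "tool_pos": TCP position; "tcp_rot": TCP orientation; "force": force on the tool from outside, world axes, zero at the start; "torque": the same for the moment, N m; "grip_width": opening from 0.0 (shut) to 1.0 (fully open).
Only numpy, scipy, OpenCV 4.12 (cv2) and the standard library are available. Lean on these libraries where they do the work, as an engineer would, in place of code of your own. Each camera call takes 0.05 s, during which the arm holds its last target.

TASK

Fit the loose crank fully down onto the square end of the upright worm shaft, turn it clockwise until the smoked-glass bin has rocked forward against its stop, then lift the crank off and lay it flat on its cork pad again. Feel for the square and for the stop and never force the drive, move the bin by the crank alone, and leave the other pieces on the shelf undisturbed.

Things in the scene. Friction and masses are not known exactly. Their poses are not given: they have to be found in the camera images.
- stand: Fixed stand of the tilting bin, on a frosted glass shelf (top 12 mm above the work surface). Origin: under the walnut base (150 mm in x, 220 mm in y); -x is its front. Two brass cheeks carry a smoked-glass bin, 80 x 130 x 65 mm, on a pivot pin along y, 72 mm up. At any tilt only the shaft and its flange rise above 118 mm. Touch it with the crank alone
- shaft_seat (a point): Fixed point on the axis of the upright worm shaft that drives the bin, at the top of the brass bracket's round flange (54 mm across), 125 mm above the stand's origin, at x 34, y -82 mm of the stand. The crank is fully home when its underside rests on this flange. Axes as the stand's; they do not turn with the shaft
- shaft_tip (a point): Fixed point on the shaft's axis, 22 mm above shaft_seat, at the tip of its bare square end: 14 mm across flats for 19.5 mm, then tapering to 10 mm. The angle of the square is not measured and differs every time: rest the socket lightly (about 5 N) on the tip and turn it, at most a quarter turn, until it drops on. The shaft stays put under so light a touch
- bin (a joint): Forward tilt of the bin, rad: 0 upright, 0.60 against its rubber-sleeved stop bar; starts at 0.15 to 0.33. It follows the worm shaft, 1 rad per 16 rad of shaft, forward as the shaft turns clockwise seen from above. The worm holds it where it is left. Turning takes about 0.15 N m (2 N at the knob); at the stop it goes solid: not over 20 N at the knob
- crank: Loose steel crank, 180 to 280 g, lying flat on the pad, knob up. Origin: middle of the hub's underside; z up, x along the arm to the knob, 80 mm off. Hub: square block 26 x 26 mm, 48 mm high, with a square socket 15.5 mm wide, 23.5 mm deep, open below; sides of both along x and y. Arm: 16 mm wide, 8 mm thick, flush with the underside, ending 91 mm from the origin
- crank_knob (a point): Middle of the crank's upright walnut knob, on its axis, 36 mm above the arm's underside; the knob is 23 mm across and reaches from 10 to 55 mm above that underside. It spins freely on its spindle, so a hand that holds it can go round without turning
- pad: Fixed cork pad, 180 mm in its x, 120 mm in its y, 4 mm thick, on the shelf. Origin: middle of its underside
- pewter_thimble: Loose pewter thimble with dimpled crown, 21 mm across, 26 mm high, origin at the middle of its underside; a bystander
- china_thimble: Loose white porcelain thimble with painted blue cornflowers, 21 mm across, 26 mm high, origin at the middle of its underside; a bystander
- egg: Loose brass darning egg standing on its flat end, 47 mm across, 66 mm high, origin at the middle of its underside; a bystander
- ring_box: Loose walnut ring box, 62 x 62 x 47 mm, origin at the middle of its underside; a bystander
Not all that is in view belongs to the job. What is meant by the crank is not purple, and is the smaller of those in its own colour.

How it is judged:
On the way, in this order (a step that is already met when the one before it is completed fails the run):
1. crank fully home on the square shaft (within 3 mm, centred) (z of crank in the frame of shaft_seat below 0.003 m and horizontal distance between crank and shaft_seat below 0.003 m), for 0.2 s.
2. the seated crank has wound the bin to its stop (value of joint bin above 0.58 rad and z of crank in the frame of shaft_seat below 0.008 m and horizontal distance between crank and shaft_seat below 0.005 m), for 0.2 s.
3. the crank is lifted clear of the square (z of crank in the frame of shaft_seat above 0.025 m), for 0.1 s.
At the end, for the whole second after the job is handed in: The bin stands forward against its stop (tilt above 0.58 of 0.60 rad) and stays there; the crank, let go and at rest, lies flat (within 0.08 rad) on the cork pad, knob up, with the middle of its hub and the middle of its knob both over the pad (value of joint bin above 0.58 rad and angle between crank's own z axis and vertical below 0.08 rad and z of crank in the frame of pad between 0.001 and 0.008 m and x of crank in the frame of pad between -0.09 and 0.09 m and y of crank in the frame of pad between -0.06 and 0.06 m and x of crank_knob in the frame of pad between -0.09 and 0.09 m and y of crank_knob in the frame of pad between -0.06 and 0.06 m and linear speed of crank below 0.02 m/s); the robot touches nothing.
It fails at once if the drive is strained: the crank's contact forces on the stand add up to over 300 N (some 22 N at the knob) (contact force between crank and stand above 300 N).
It fails at once if the crank is forced onto or off the square: over 60 N of contact with the stand while not home (z of crank in the frame of shaft_seat above 0.008 m and contact force between crank and stand above 60 N).
It fails at once if the robot itself pushes on the stand, bin or shaft (above 5 N) (contact force between any of the fingers, the arm and stand above 5 N).
It fails at once if a bystander is moved by more than 15 mm (distance of any of pewter_thimble, china_thimble, egg, ring_box from where it was at the start of the episode above 0.015 m).
It fails at once if a bystander is tipped over (angle between any of pewter_thimble, china_thimble, egg, ring_box's own z axis and vertical above 0.4 rad).
It also fails if it takes over 72 s, if anything falls off the work surface, if the arm or the gripper's body presses on something with over 40 N, if the wrist force passes 120 N, or if a joint passes its speed limit or range.

## Working session

There is one attempt and no reset: what is moved stays moved. The work goes in short steps, Python scripts to look and compute and a shell command to move; the robot and the scene stay as the last step left them, time stands still between calls to the robot, and variables do not carry over. Pictures are saved under pics/ and viewed, and the job is handed in when it is done.

```bash
ls; mkdir -p pics
python3 - <<'E'
from workcell import ctrl
import cv2
print(ctrl.state())
for n in("side","top"):
    s=ctrl.snapshot(n); cv2.imwrite(f"pics/{n}0.png",s["frame"][:,:,::-1]); print({k:v for k,v in s.items() if k!="frame"})
E
```

```text
pics
{'time': 0.0, 'joint_positions': array([ 1.04702395e+00,  3.42719377e-01,  1.52500534e+00, -1.86800112e-05,
        1.27539564e+00, -1.46039318e-01]), 'qd': array([ 6.39208055e-04, -4.53222207e-04, -8.20972413e-05,  1.38378618e-03,
       -3.09365430e-04,  1.07395136e-03]), 'effort': array([ 1.45356520e-03, -4.31243455e+01, -2.44226807e+01,  7.18191988e-02,
        5.57570206e-02, -1.26895316e-04]), 'tool_pos': array([0.19356137, 0.48787284, 0.40405057]), 'tcp_rot': array([ 1.87742966e-01,  9.82217896e-01, -7.24346835e-04, -2.42625071e-04]), 'force': array([-0.00401289, -0.03859892, -0.08625591]), 'torque': array([ 0.00094106, -0.01364044,  0.01418327]), 'grip_width': 1.0032176466423448}
{'vfov': 49.23337741100056, 'cx': 271.3965832741579, 'cy': 207.04650777614142, 'dist': array([-0.01134572,  0.        ,  0.        ,  0.        ,  0.        ]), 'extrinsics': array([[ 0.77678069, -0.29994265,  0.55375641, -0.28399422],
       [-0.62959183, -0.39083812,  0.67146086, -1.02536297],
       [ 0.01502936, -0.87021835, -0.49243695,  0.79748923],
       [ 0.        ,  0.        ,  0.        ,  1.        ]])}
{'vfov': 51.601633071087484, 'cx': 276.01713349777464, 'cy': 210.22803554572872, 'dist': array([-0.09240186,  0.        ,  0.        ,  0.        ,  0.        ]), 'extrinsics': array([[ 0.02920144, -0.99796733,  0.05664348,  0.36631428],
       [-0.99945142, -0.03003675, -0.01395185, -0.11266926],
       [ 0.01562488, -0.05620499, -0.99829698,  1.58493732],
       [ 0.        ,  0.        ,  0.        ,  1.        ]])}
```

View pics/side0.png

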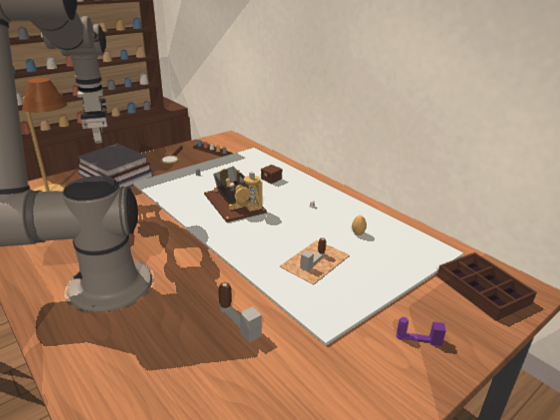

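View pics/top0.png

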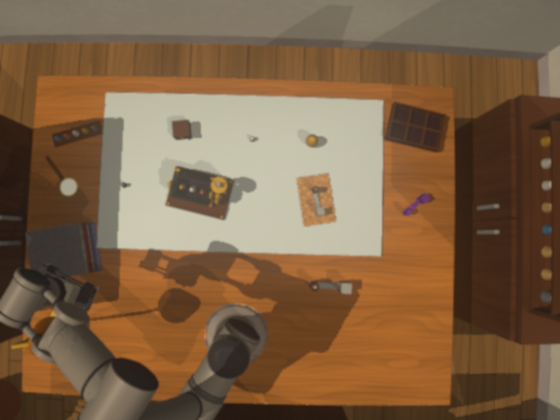

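Run:
```python
import cv2,numpy as np
s=cv2.imread("pics/side0.png");t=cv2.imread("pics/top0.png")
def z(im,x0,y0,x1,y1,k): return cv2.resize(im[y0:y1,x0:x1],None,fx=k,fy=k,interpolation=cv2.INTER_CUBIC)
cv2.imwrite("pics/s_pad.png",z(s,270,225,360,290,8));cv2.imwrite("pics/t_pad.png",z(t,285,165,350,235,8))
cv2.imwrite("pics/s_st.png",z(s,195,150,295,225,8));cv2.imwrite("pics/t_st.png",z(t,155,155,245,225,8))
```

```text
(no output)
```

View pics/s_pad.png

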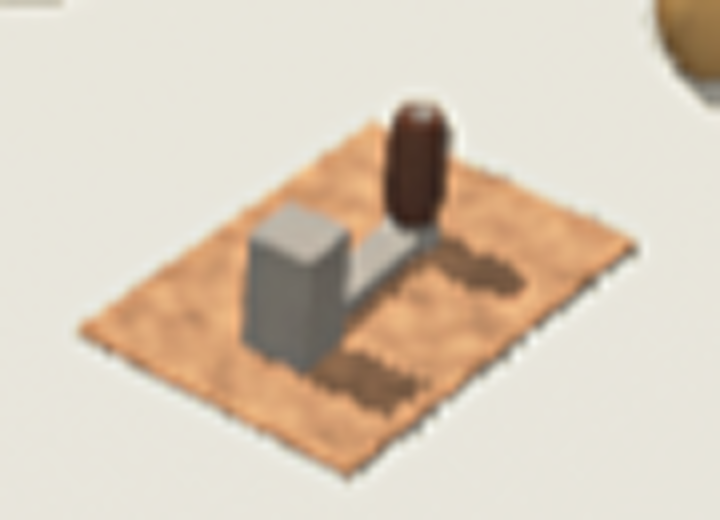

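View pics/t_pad.png

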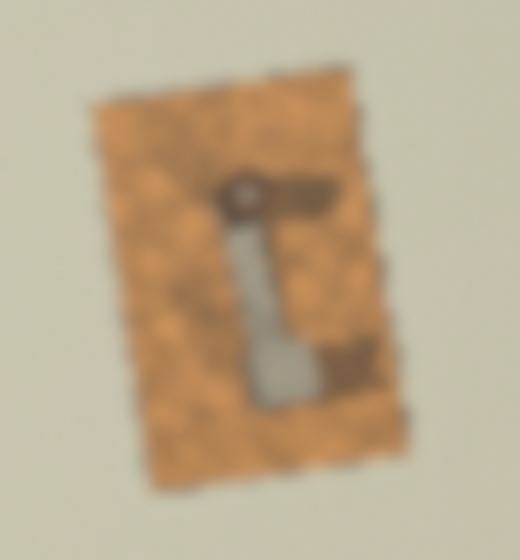

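View pics/s_st.png

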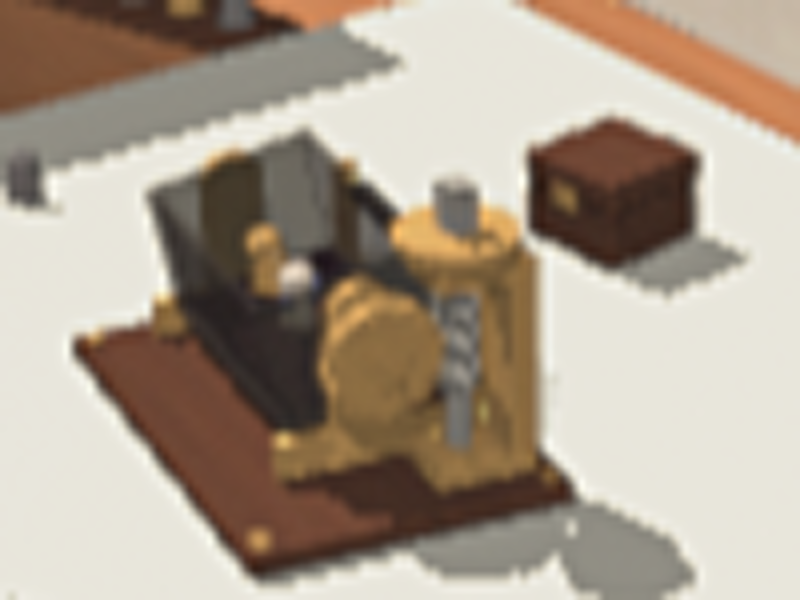

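View pics/t_st.png

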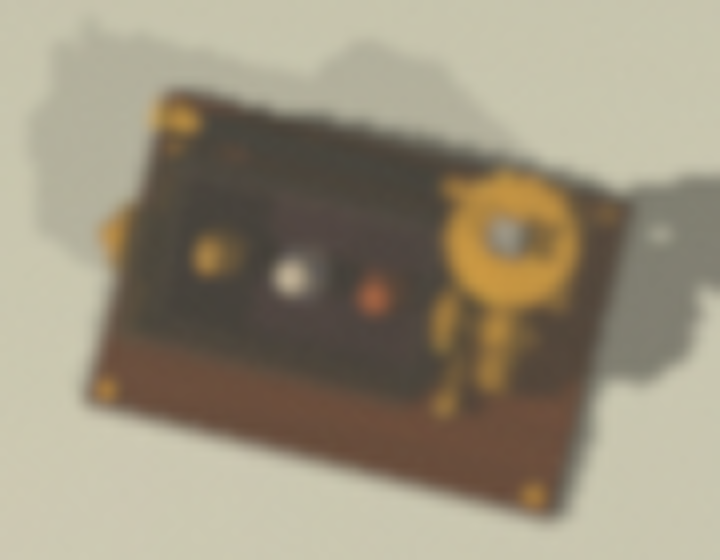

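```bash
cat > h.py <<'E'
import numpy as np,cv2
from workcell import ctrl
CAL={}
def snap(n):
    s=ctrl.snapshot(n);CAL[n]=s;return cv2.cvtColor(s["frame"],cv2.COLOR_RGB2BGR),s
def ray(s,uv):
    f=210/np.tan(np.radians(s["vfov"])/2);K=np.array([[f,0,s["cx"]],[0,f,s["cy"]],[0,0,1]])
    p=cv2.undistortPoints(np.array(uv,float).reshape(-1,1,2),K,s["dist"]).reshape(-1,2)
    E=s["extrinsics"];d=np.c_[p,np.ones(len(p))]@E[:3,:3].T
    return E[:3,3],d/np.linalg.norm(d,axis=1)[:,None]
def onplane(s,uv,z):
    o,d=ray(s,uv);return o+d*((z-o[2])/d[:,2])[:,None]
def proj(s,P):
    f=210/np.tan(np.radians(s["vfov"])/2);K=np.array([[f,0,s["cx"]],[0,f,s["cy"]],[0,0,1]])
    M=np.linalg.inv(s["extrinsics"])
    return cv2.projectPoints(np.array(P,float).reshape(-1,1,3),cv2.Rodrigues(M[:3,:3])[0],M[:3,3],K,s["dist"])[0].reshape(-1,2)
def tri(sa,ua,sb,ub):
    o1,d1=ray(sa,ua);o2,d2=ray(sb,ub);d1=d1[0];d2=d2[0]
    A=np.c_[d1,-d2];t=np.linalg.lstsq(A,o2-o1,rcond=None)[0]
    p,q=o1+t[0]*d1,o2+t[1]*d2;return (p+q)/2,np.linalg.norm(p-q)
def zo(x0,y0,uv,k=8): return (np.array(uv,float)+.5)/k-.5+[x0,y0]
E
python3 - <<'E'
from h import *
np.set_printoptions(precision=4,suppress=True)
t,T=snap("top");s,S=snap("side")
# pad corners
pt=zo(285,165,[(93,103),(350,68),(410,455),(152,492)]);ps=zo(270,225,[(80,330),(375,122),(640,246),(348,480)])
c=onplane(T,pt,.016);print("padT",c,c.mean(0));c2=onplane(S,ps,.016);print("padS",c2,c2.mean(0))
# flange by mask
hsv=cv2.cvtColor(t,cv2.COLOR_BGR2HSV);m=cv2.inRange(hsv,(15,120,120),(35,255,255))
sub=np.zeros_like(m);sub[174:196,208:230]=m[174:196,208:230]
ys,xs=np.nonzero(sub);cs,_=cv2.findContours(sub,0,2);cc=max(cs,key=cv2.contourArea);print("fl",cv2.fitEllipse(cc),cv2.minEnclosingCircle(cc))
print("flT",onplane(T,zo(155,155,[(512,240)]),.137),"flS",onplane(S,zo(195,150,[(456,236)]),.137))
print("tipT",onplane(T,zo(155,155,[(507,232)]),.159),"tipS",onplane(S,zo(195,150,[(457,184)]),.159))
# stand base corners (top z .012+~?)
print("hubT",onplane(T,zo(285,165,[(287,368)]),.064),"hubS",onplane(S,zo(270,225,[(299,235)]),.064))
print("knobT",onplane(T,zo(285,165,[(245,192)]),.071),"knobS",onplane(S,zo(270,225,[(419,108)]),.071))
print("tri tip",tri(T,zo(155,155,(507,232)),S,zo(195,150,(457,184))))
print("tri hub",tri(T,zo(285,165,(287,368)),S,zo(270,225,(299,235))))
b=onplane(T,zo(155,155,[(165,92),(630,205),(560,515),(90,405)]),.03);print("base",b)
E
```

```text
padT [[ 0.577  -0.2045  0.016 ]
 [ 0.5969 -0.3214  0.016 ]
 [ 0.4212 -0.3526  0.016 ]
 [ 0.401  -0.2358  0.016 ]] [ 0.499  -0.2786  0.016 ]
padS [[ 0.4009 -0.2357  0.016 ]
 [ 0.5759 -0.2037  0.016 ]
 [ 0.5958 -0.3227  0.016 ]
 [ 0.4183 -0.3544  0.016 ]] [ 0.4977 -0.2791  0.016 ]
fl ((217.77403259277344, 185.44619750976562), (17.078716278076172, 20.269790649414062), 24.604406356811523) ((216.5, 186.5), 11.335884094238281)
flT [[0.5288 0.062  0.137 ]] flS [[0.5244 0.0594 0.137 ]]
tipT [[0.5295 0.0615 0.159 ]] tipS [[0.5267 0.0616 0.159 ]]
hubT [[ 0.4561 -0.2901  0.064 ]] hubS [[ 0.4533 -0.2889  0.064 ]]
knobT [[ 0.5325 -0.269   0.071 ]] knobS [[ 0.5343 -0.2647  0.071 ]]
tri tip (array([0.5287, 0.0623, 0.1582]), np.float64(0.0023358028311806027))
tri hub (array([ 0.4551, -0.2892,  0.0635]), np.float64(0.0029069326184985246))
base [[0.6034 0.2346 0.03  ]
 [0.5582 0.0224 0.03  ]
 [0.4178 0.0488 0.03  ]
 [0.4608 0.2622 0.03  ]]
```

```bash
cat >> h.py <<'E'
def st():
    s=ctrl.state();q=s["tcp_rot"]
    from scipy.spatial.transform import Rotation as R
    M=R.from_quat(q).as_matrix();return s,M,np.degrees(np.arctan2(M[1,1],M[0,1]))
def go(target,yyaw=None):
    s,M,y=st();d=M.T@(np.array(target)-s["tool_pos"])
    print("tcp",s["tool_pos"].round(4),"yaw",y.round(2),"j",np.degrees(s["joint_positions"]).round(0),"F",s["force"].round(2),"T",s["torque"].round(2),"g",round(s["grip_width"],3),"t",round(s["time"],2))
    t=0 if yyaw is None else -((yyaw-y+180)%360-180)
    print("shift",d.round(4),"turn",round(t,1))
E
python3 -c "
from h import *
go([.5,.1,.405],105.7)"
```

```text
tcp [0.1936 0.4879 0.4043] yaw 68.36 j [60. 20. 87. -0. 73. -8.] F [ 1.04  0.05 -0.8 ] T [-0.01  0.06 -0.01] g 0.995 t 0.2
shift [-0.4279 -0.2476 -0.0005] turn -37.3
```

```bash
python3 -m creep '[[[100,-0.035,-0.020,0,-7],[100,-0.070,-0.040,0,-14],[100,-0.105,-0.060,0,-21],[100,-0.140,-0.080,0,-28],[100,-0.175,-0.101,0,-35]]]'; python3 -c "
from h import *
go([.5,.1,.405],105.7)"
```

```text
time: 0.62
tool_pos: [0.3079, 0.3439, 0.4043]
tcp_rot: [-0.087, 0.996, -0.0, -0.0]
force: [-0.3, 0.1, 0.0]
grip_width: 0.999
tcp [0.3079 0.3439 0.4043] yaw 100.04 j [ 39.  13.  97.  -0.  70. -61.] F [-0.26  0.1   0.04] T [ 0.   -0.02  0.03] g 0.999 t 0.62
shift [-0.1467 -0.2737 -0.0006] turn -5.7
```

```bash
python3 -m creep '[[[100,-0.019,-0.035,0,-5.7],[100,-0.038,-0.070,0,-5.7],[100,-0.057,-0.105,0,-5.7],[100,-0.076,-0.140,0,-5.7],[100,-0.095,-0.176,0,-5.7]]]'; python3 -c "
from h import *
go([.456,-.289,.405],105.7)"
```

```text
time: 1.03
tool_pos: [0.4329, 0.1854, 0.4044]
tcp_rot: [-0.137, 0.991, -0.0, -0.0]
force: [0.4, -0.2, 0.4]
grip_width: 0.998
tcp [0.4329 0.1854 0.4044] yaw 105.74 j [ 14.  14.  95.  -0.  71. -92.] F [ 0.4  -0.19  0.37] T [ 0.03 -0.02  0.01] g 0.998 t 1.03
shift [ 1.064e-01 -4.629e-01 -2.000e-04] turn 0.0
```

```bash
python3 - <<'E'
from h import *
np.set_printoptions(precision=4,suppress=True)
t,T=snap("top");s,S=snap("side")
cv2.imwrite("pics/s1.png",s);cv2.imwrite("pics/t1.png",t)
def z(im,x0,y0,x1,y1,k): return cv2.resize(im[y0:y1,x0:x1],None,fx=k,fy=k,interpolation=cv2.INTER_CUBIC)
cv2.imwrite("pics/s1z.png",z(s,230,160,290,220,10))
E
python3 -m creep '[[[100,0.009,-0.040,0,0],[100,0.018,-0.080,0,0],[100,0.027,-0.120,0,0],[100,0.036,-0.160,0,0],[100,0.045,-0.200,0,0]]]'; python3 -m creep '[[[100,0.009,-0.040,0,0],[100,0.018,-0.080,0,0],[100,0.027,-0.120,0,0],[100,0.036,-0.160,0,0],[100,0.045,-0.200,0,0]]]'; python3 -c "
from h import *
go([.456,-.289,.405],105.7)"
```

```text
time: 1.55
tool_pos: [0.444, -0.0217, 0.4047]
tcp_rot: [-0.134, 0.991, -0.001, 0.0]
force: [1.1, -0.3, -0.4]
grip_width: 1.0
time: 1.97
tool_pos: [0.4537, -0.2277, 0.4051]
tcp_rot: [-0.134, 0.991, -0.001, 0.0]
force: [1.6, 0.2, -1.0]
grip_width: 0.999
tcp [ 0.4537 -0.2277  0.4051] yaw 105.46 j [ -35.   18.   90.   -0.   72. -141.] F [ 1.63  0.2  -0.99] T [ 0.07 -0.05  0.  ] g 0.999 t 1.97
shift [ 0.0141 -0.0597  0.0002] turn -0.2
```

```bash
python3 -m creep '[[[100,0.009,-0.036,0,0],[100,0.015,-0.060,0.02,0],[100,0.015,-0.060,0.06,0],[100,0.015,-0.060,0.1,0],[100,0.015,-0.060,0.1,0]]]'; python3 -c "
from h import *
go([.455,-.2895,.208],105.7)
t,T=snap('top');s,S=snap('side')
def z(im,x0,y0,x1,y1,k): return cv2.resize(im[y0:y1,x0:x1],None,fx=k,fy=k,interpolation=cv2.INTER_CUBIC)
cv2.imwrite('pics/s2z.png',z(s,260,160,360,290,5));cv2.imwrite('pics/s2st.png',z(s,195,150,295,225,8));cv2.imwrite('pics/t2st.png',z(t,155,155,245,225,8))
"
```

```text
time: 2.38
tool_pos: [0.4535, -0.288, 0.2981]
tcp_rot: [-0.134, 0.991, 0.005, -0.004]
force: [-1.9, 0.8, -0.7]
grip_width: 0.998
tcp [ 0.4535 -0.288   0.2981] yaw 105.41 j [ -41.   27.   94.   -0.   60. -146.] F [-1.92  0.76 -0.68] T [ 0.11  0.1  -0.04] g 0.998 t 2.38
shift [-0.0017 -0.0027  0.0901] turn -0.3
```

View pics/s2z.png

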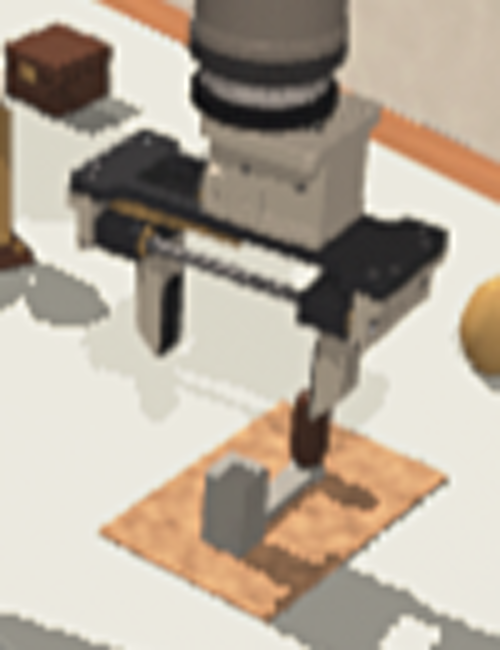

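The gripper straddles the hub (hub top near zoomed (235,465)), jaws across the arm; the knob is clear. Descending.

```bash
python3 -m creep '[[[100,-0.0015,-0.0025,0.03,0],[100,-0.0015,-0.0025,0.06,0],[100,-0.0015,-0.0025,0.08,0],[100,-0.0015,-0.0025,0.09,0],[100,-0.0015,-0.0025,0.09,0]]]'; python3 -c "
from h import *
go([.455,-.2895,.208],105.7)
s,S=snap('side')
def z(im,x0,y0,x1,y1,k): return cv2.resize(im[y0:y1,x0:x1],None,fx=k,fy=k,interpolation=cv2.INTER_CUBIC)
cv2.imwrite('pics/s3z.png',z(s,260,190,360,290,6))
"
```

```text
time: 2.9
tool_pos: [0.4581, -0.2907, 0.2153]
tcp_rot: [-0.135, 0.991, 0.0, -0.001]
force: [0.4, -1.0, -0.5]
grip_width: 1.0
tcp [ 0.4581 -0.2907  0.2153] yaw 105.54 j [ -40.   34.   97.   -0.   49. -146.] F [ 0.43 -0.99 -0.48] T [0.05 0.01 0.07] g 1.0 t 2.9
shift [0.0026 0.002  0.0073] turn -0.2
```

View pics/s3z.png

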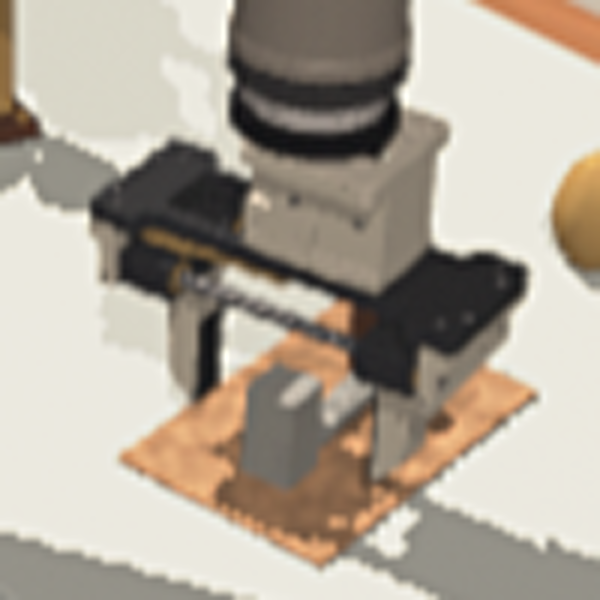

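```bash
python3 -m creep '[[[100,0.0025,0.002,0.007,0],[100,0.0025,0.002,0.007,0],[60,0.0025,0.002,0.007,0],[40,0.0025,0.002,0.007,0],[20,0.0025,0.002,0.007,0]]]';python3 -m creep '[[[20,0,0,0,0],[20,0,0,0,0],[10,0,0,0,0],[0,0,0,0,0],[0,0,0,0,0]]]'; python3 -c "
from h import *
go([.455,-.2895,.208],105.7)"
```

```text
time: 3.37
tool_pos: [0.4555, -0.29, 0.2101]
tcp_rot: [-0.135, 0.991, -0.001, 0.0]
force: [-0.5, -0.3, -0.4]
grip_width: 0.831
time: 3.78
tool_pos: [0.4555, -0.29, 0.2101]
tcp_rot: [-0.135, 0.991, -0.001, 0.0]
force: [0.7, -0.0, -0.5]
grip_width: 0.468
tcp [ 0.4555 -0.29    0.2101] yaw 105.52 j [ -41.   34.   98.   -0.   47. -146.] F [ 0.73 -0.02 -0.54] T [ 0.04 -0.02  0.04] g 0.468 t 3.78
shift [0.0004 0.0006 0.0021] turn -0.2
```

```bash
python3 -m creep '[[[0,0,0,0,0],[0,0,0,0,0],[0,0,0,0,0],[0,0,0,0,0],[0,0,0,0,0]]]';python3 -m creep '[[[0,0,0,0,0],[0,0,0,0,0],[0,0,0,-0.02,0],[0,0,0,-0.04,0],[0,0,0,-0.06,0]]]'; python3 -c "
from h import *
go([.528,.0615,.405],105.7)
s,S=snap('side')
def z(im,x0,y0,x1,y1,k): return cv2.resize(im[y0:y1,x0:x1],None,fx=k,fy=k,interpolation=cv2.INTER_CUBIC)
cv2.imwrite('pics/s4z.png',z(s,260,160,360,290,5))
"
```

```text
time: 4.2
tool_pos: [0.4553, -0.2898, 0.21]
tcp_rot: [-0.135, 0.991, -0.0, 0.0]
force: [-0.6, 1.4, 1.0]
grip_width: 0.28
time: 4.62
tool_pos: [0.4552, -0.2897, 0.27]
tcp_rot: [-0.135, 0.991, 0.0, -0.0]
force: [-0.3, -0.1, -2.4]
grip_width: 0.277
tcp [ 0.4552 -0.2897  0.27  ] yaw 105.53 j [ -41.   29.   95.   -0.   55. -146.] F [-0.34 -0.09 -2.35] T [0.01 0.02 0.02] g 0.277 t 4.62
shift [-0.164  0.319 -0.135] turn -0.2
```

View pics/s4z.png

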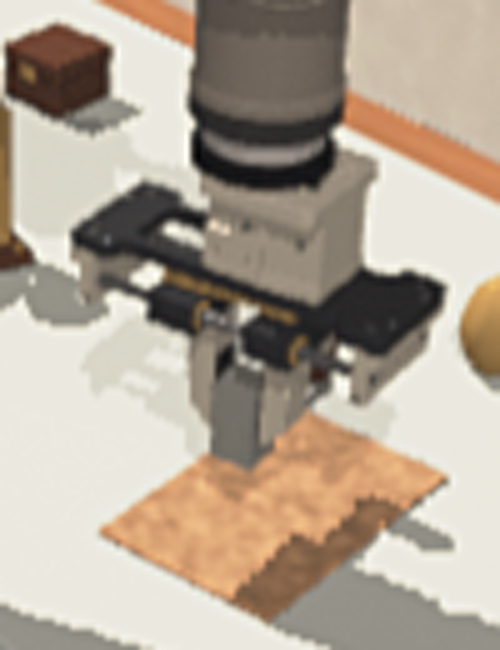

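The crank is held by the hub (wrist load −2.4 N) and is clear of the pad.

```bash
python3 -m creep '[[[0,0,0,-0.04,0],[0,-0.005,0.01,-0.08,0],[0,-0.02,0.04,-0.11,0],[0,-0.038,0.074,-0.13,0],[0,-0.056,0.110,-0.15,0]]]';python3 -c "
from h import *
go([.528,.0615,.425],165.7)
s,S=snap('side')
def z(im,x0,y0,x1,y1,k): return cv2.resize(im[y0:y1,x0:x1],None,fx=k,fy=k,interpolation=cv2.INTER_CUBIC)
cv2.imwrite('pics/s5z.png',z(s,235,160,275,200,15))
"
```

```text
time: 5.08
tool_pos: [0.4783, -0.177, 0.4204]
tcp_rot: [-0.134, 0.991, -0.003, 0.003]
force: [0.4, 0.5, -2.9]
grip_width: 0.282
tcp [ 0.4783 -0.177   0.4204] yaw 105.41 j [ -29.   17.   88.   -0.   74. -134.] F [ 0.41  0.48 -2.93] T [ 0.03 -0.02 -0.03] g 0.282 t 5.08
shift [-0.1114  0.2167 -0.0056] turn -60.3
```

View pics/s5z.png

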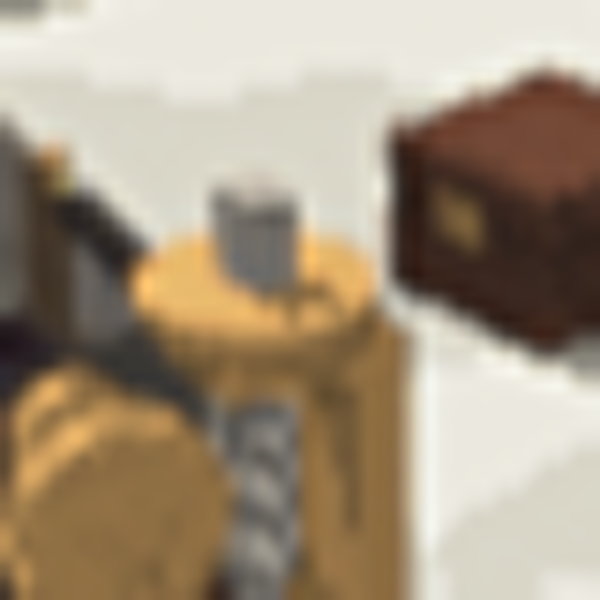

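```bash
python3 -m creep '[[[0,-0.018,0.036,0,-7],[0,-0.036,0.072,0,-14],[0,-0.054,0.108,0,-21],[0,-0.072,0.144,0,-28],[0,-0.090,0.180,0,-35]]]';python3 -c "
from h import *
go([.528,.0615,.40],145)"
```

```text
time: 5.55
tool_pos: [0.5175, 0.0282, 0.4229]
tcp_rot: [-0.43, 0.903, -0.004, 0.004]
force: [0.9, -0.5, -1.9]
grip_width: 0.279
tcp [0.5175 0.0282 0.4229] yaw 140.99 j [  -5.   18.   87.   -0.   75. -146.] F [ 0.87 -0.45 -1.88] T [0.03 0.06 0.05] g 0.279 t 5.55
shift [-0.0324  0.013   0.0229] turn -4.0
```

```bash
python3 -m creep '[[[0,-0.02,0.008,0.01,-4],[0,-0.0325,0.013,0.02,-4],[0,-0.0325,0.013,0.023,-4],[0,-0.0325,0.013,0.023,-4]]]';python3 -c "
from h import *
np.set_printoptions(precision=4,suppress=True)
go([.528,.0615,.37],145)
s,S=snap('side');t,T=snap('top')
def z(im,x0,y0,x1,y1,k): return cv2.resize(im[y0:y1,x0:x1],None,fx=k,fy=k,interpolation=cv2.INTER_CUBIC)
cv2.imwrite('pics/s6z.png',z(s,210,120,300,210,7))
cv2.imwrite('pics/t6z.png',z(t,175,145,265,225,7))
"
```

```text
time: 5.88
tool_pos: [0.528, 0.0619, 0.3981]
tcp_rot: [-0.462, 0.887, -0.003, 0.003]
force: [0.1, -0.7, -2.4]
grip_width: 0.282
tcp [0.528  0.0619 0.3981] yaw 145.08 j [  -2.   20.   87.   -0.   72. -147.] F [ 0.12 -0.74 -2.41] T [ 0.06  0.12 -0.04] g 0.282 t 5.88
shift [0.0004 0.     0.0281] turn 0.1
```

View pics/s6z.png

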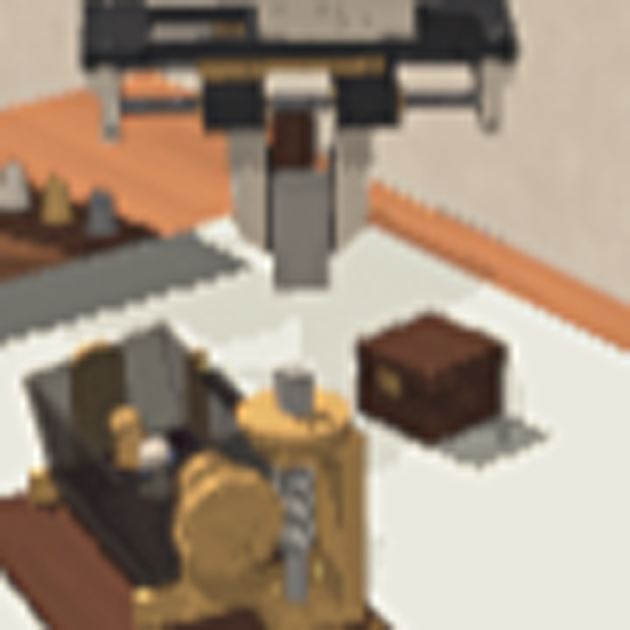

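View pics/t6z.png

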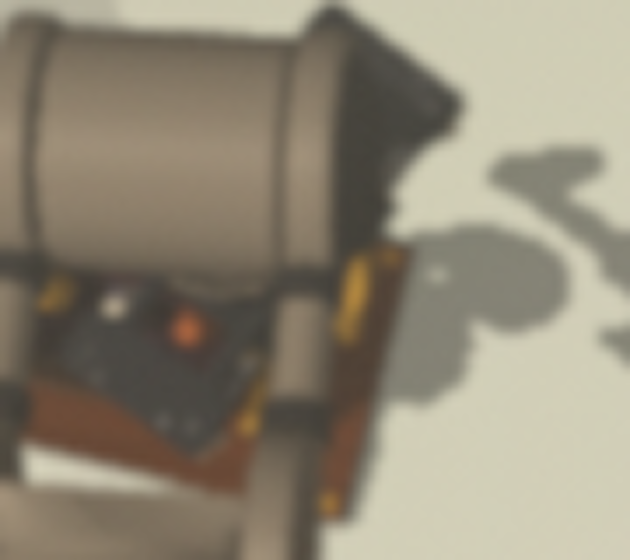

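```bash
python3 -c "
from h import *
np.set_printoptions(precision=2,suppress=True)
s,S=snap('side')
a=np.radians(55);d=np.array([np.cos(a),np.sin(a),0]);e=np.array([-d[1],d[0],0]);o=np.array([.528,.0619,.204])
print(proj(S,[o-.013*d,o-.013*d+.013*e,o-.013*d-.013*e,[.528,.0615,.159],[.528,.0615,.137]]))
print(zo(210,120,[(301,288),(275,284),(327,290),(293.5,374),(294,412)],7))
"
```

```text
[[252.01 161.36]
 [247.93 161.42]
 [256.09 161.3 ]
 [252.03 172.47]
 [252.07 178.55]]
[[252.57 160.71]
 [248.86 160.14]
 [256.29 161.  ]
 [251.5  173.  ]
 [251.57 178.43]]
```

```bash
python3 -c "
from h import *
s,S=snap('side')
for r in (156,157,158,159,160): print(r,s[r,243:262].astype(int).sum(1)//3)
print()
for r in (172,173,174,175,176,177,178): print(r,[tuple(x) for x in s[r,245:259].tolist()])
"
```

```text
156 [180 206 229 236 237 220 142 112 113 114 116 116 112 115 150 208 216 213
 211]
157 [109 127 185 228 236 237 179 115 112 114 115 115 112 113 152 217 214 211
 210]
158 [117 162 175 213 227 227 178 114 111 113 114 114 110 112 151 215 214 211
 210]
159 [175 213 212 212 213 212 168 112 110 112 114 113 109 111 150 215 213 211
 210]
160 [213 214 212 211 211 208 162 125 126 139 140 140 138 137 159 213 212 211
 210]

172 [(216, 226, 229), (216, 226, 229), (218, 228, 230), (217, 227, 230), (190, 206, 211), (178, 194, 201), (180, 196, 205), (173, 187, 198), (189, 206, 214), (205, 221, 224), (204, 218, 221), (201, 215, 218), (200, 214, 217), (202, 216, 219)]
173 [(202, 215, 218), (201, 215, 217), (203, 217, 219), (195, 211, 214), (128, 137, 141), (122, 131, 138), (145, 157, 164), (139, 149, 157), (135, 147, 153), (152, 163, 167), (203, 218, 221), (204, 217, 219), (202, 215, 217), (203, 217, 219)]
174 [(206, 219, 221), (203, 216, 218), (204, 218, 219), (198, 212, 217), (132, 140, 144), (107, 114, 119), (102, 110, 114), (93, 100, 104), (89, 95, 99), (113, 123, 128), (194, 215, 224), (205, 219,
[... 307 characters left out ...]
48, 205, 234), (124, 193, 232), (110, 182, 231), (107, 140, 167), (108, 114, 119), (104, 109, 113), (103, 110, 114), (104, 108, 112), (102, 123, 143), (110, 186, 237), (119, 188, 230), (124, 186, 226), (152, 191, 219)]
177 [(108, 173, 224), (108, 186, 232), (107, 186, 232), (105, 182, 232), (107, 149, 181), (109, 116, 121), (104, 108, 109), (104, 109, 111), (104, 108, 111), (104, 124, 143), (106, 185, 238), (104, 182, 232), (102, 179, 228), (108, 179, 227)]
178 [(109, 189, 238), (109, 188, 233), (108, 187, 232), (108, 185, 233), (107, 163, 209), (108, 131, 152), (105, 111, 117), (103, 106, 109), (99, 106, 112), (94, 115, 132), (90, 153, 201), (91, 156, 206), (103, 178, 228), (103, 180, 230)]
```

```bash
cat >> h.py <<'E'
def crank(h=.194):
    s,M,y=st();print("crank origin",(s["tool_pos"]+M[:,2]*h).round(4),"zaxis",M[:,2].round(4),"yaw",round(y-90,2),"z tcp",s["tool_pos"][2].round(4),"F",s["force"].round(2),"T",s["torque"].round(2),"g",round(s["grip_width"],3),"j6",round(np.degrees(s["joint_positions"][5])),"t",round(s["time"],2))
E
python3 -c "
from h import *
crank();crank()"; python3 -m creep '[[[0,0,0,0,0],[0,0,0,0,0]]]'; python3 -c "
from h import *
crank()
s,S=snap('side')
for r in (156,157,158,159,160): print(r,s[r,243:262].astype(int).sum(1)//3)
"
```

```text
crank origin [0.5305 0.0598 0.2063] zaxis [ 0.0116 -0.0033 -0.9999] yaw 54.89 z tcp 0.4003 F [-0.25  0.49 -2.11] T [ 0.    0.11 -0.  ] g 0.281 j6 -147 t 6.08
crank origin [0.5305 0.0598 0.2063] zaxis [ 0.0116 -0.0033 -0.9999] yaw 54.89 z tcp 0.4003 F [-0.25  0.49 -2.11] T [ 0.    0.11 -0.  ] g 0.281 j6 -147 t 6.08
time: 6.25
tool_pos: [0.5282, 0.0595, 0.4008]
tcp_rot: [-0.46, 0.888, -0.004, 0.005]
force: [0.2, 0.3, -2.8]
grip_width: 0.282
crank origin [0.5307 0.0588 0.2068] zaxis [ 0.0126 -0.0036 -0.9999] yaw 54.81 z tcp 0.4008 F [ 0.24  0.3  -2.76] T [0.07 0.12 0.02] g 0.282 j6 -147 t 6.25
156 [181 206 229 235 236 228 166 114 112 115 116 116 114 110 127 196 216 213
 211]
157 [108 127 185 228 235 237 210 119 111 114 116 115 112 109 132 217 216 211
 211]
158 [117 162 175 213 226 228 210 118 110 112 114 115 111 107 131 217 213 210
 210]
159 [175 213 211 211 212 213 196 116 109 112 113 113 110 107 131 215 213 211
 210]
160 [214 214 212 211 210 211 195 140 137 140 141 141 139 138 161 213 212 210
 210]
```

```bash
cat >> h.py <<'E'
def al(target,yyaw=None,h=.194):
    s,M,y=st();c=s["tool_pos"]+M[:,2]*h;d=M.T@(np.array(target)-c);crank(h);print("shift",d.round(4))
E
python3 -c "
from h import *
al([.528,.0622,.164])"
```

```text
crank origin [0.5306 0.059  0.2067] zaxis [ 0.0124 -0.0035 -0.9999] yaw 54.82 z tcp 0.4007 F [ 0.46  0.65 -2.98] T [ 0.05  0.15 -0.01] g 0.282 j6 -147 t 6.3
shift [-0.0009  0.0045  0.0427]
```

```bash
python3 -m creep '[[[0,-0.001,0.0045,0.015,0],[0,-0.001,0.0045,0.03,0],[0,-0.001,0.0045,0.039,0],[0,-0.001,0.0045,0.039,0]]]'; python3 -c "
from h import *
al([.528,.0622,.164])
s,S=snap('side')
def z(im,x0,y0,x1,y1,k): return cv2.resize(im[y0:y1,x0:x1],None,fx=k,fy=k,interpolation=cv2.INTER_CUBIC)
cv2.imwrite('pics/s7z.png',z(s,225,140,280,200,10))
"
```

```text
time: 6.63
tool_pos: [0.5252, 0.0627, 0.3599]
tcp_rot: [-0.46, 0.888, -0.003, 0.003]
force: [-1.1, 0.1, -2.3]
grip_width: 0.282
crank origin [0.5268 0.0621 0.1659] zaxis [ 0.0087 -0.0034 -1.    ] yaw 54.8 z tcp 0.3599 F [-1.09  0.14 -2.29] T [0.07 0.12 0.05] g 0.282 j6 -146 t 6.63
shift [-0.0008 -0.0009  0.0019]
```

View pics/s7z.png

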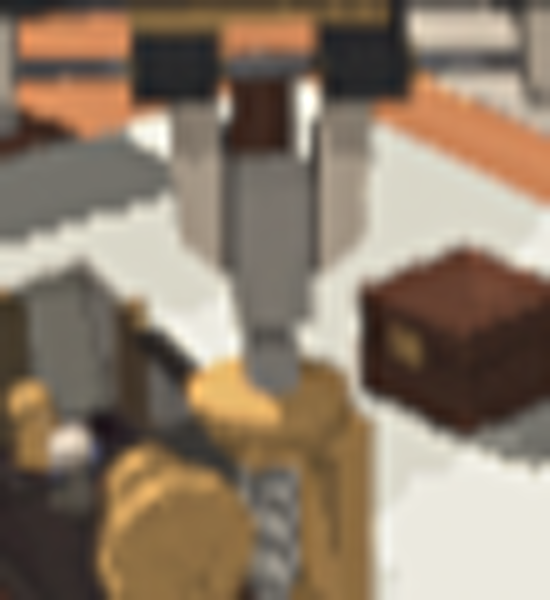

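Hub (x≈271 zoomed) is centred over the square (x≈271). Lowering gently.

```bash
python3 -m creep '[[[0,0,0,0.003,0],[0,0,0,0.004,0],[0,0,0,0.005,0]]]'; python3 -c "
from h import *
al([.528,.0622,.159])"; python3 -m creep '[[[0,0,0,0.001,0],[0,0,0,0.002,0]]]'; python3 -c "
from h import *
al([.528,.0622,.159])"
```

```text
time: 6.93
tool_pos: [0.5257, 0.0627, 0.3565]
tcp_rot: [-0.46, 0.888, -0.004, 0.004]
force: [0.1, -0.7, -1.9]
grip_width: 0.279
crank origin [0.528  0.062  0.1625] zaxis [ 0.0115 -0.0035 -0.9999] yaw 54.8 z tcp 0.3565 F [ 0.06 -0.65 -1.87] T [0.1  0.11 0.03] g 0.279 j6 -146 t 6.93
shift [-0.0002  0.0001  0.0035]
time: 7.1
tool_pos: [0.5259, 0.0627, 0.3548]
tcp_rot: [-0.46, 0.888, -0.004, 0.005]
force: [0.2, -0.3, -3.4]
grip_width: 0.283
crank origin [0.5283 0.062  0.1608] zaxis [ 0.0124 -0.0035 -0.9999] yaw 54.8 z tcp 0.3548 F [ 0.19 -0.26 -3.41] T [0.09 0.15 0.03] g 0.283 j6 -146 t 7.1
shift [0.     0.0004 0.0018]
```

```bash
python3 -m creep '[[[0,0,0,0.001,0],[0,0,0,0.002,0]]]'; python3 -m creep '[[[0,0,0,0.001,0],[0,0,0,0.001,0]]]';  python3 -c "
from h import *
al([.528,.0622,.159])"
```

```text
time: 7.27
tool_pos: [0.526, 0.0627, 0.3529]
tcp_rot: [-0.46, 0.888, -0.005, 0.005]
force: [-0.6, 0.1, -1.9]
grip_width: 0.283
time: 7.43
tool_pos: [0.526, 0.0627, 0.3523]
tcp_rot: [-0.46, 0.888, -0.005, 0.005]
force: [-0.5, -0.1, 1.3]
grip_width: 0.282
crank origin [0.5286 0.062  0.1583] zaxis [ 0.0134 -0.0035 -0.9999] yaw 54.8 z tcp 0.3523 F [-0.49 -0.08  1.33] T [0.07 0.36 0.01] g 0.282 j6 -146 t 7.43
shift [ 0.0002  0.0006 -0.0007]
```

```bash
python3 -m creep '[[[0,0,0,0.0005,3],[0,0,0,0.001,6]]]'; python3 -c "
from h import *
al([.528,.0622,.159])";  python3 -m creep '[[[0,0,0,0.0005,3],[0,0,0,0.001,6]]]'; python3 -c "
from h import *
al([.528,.0622,.159])"
```

```text
time: 7.6
tool_pos: [0.5259, 0.0627, 0.3521]
tcp_rot: [-0.412, 0.911, -0.005, 0.006]
force: [-3.8, -0.4, 6.9]
grip_width: 0.281
crank origin [0.5286 0.062  0.1581] zaxis [ 0.0138 -0.0036 -0.9999] yaw 48.68 z tcp 0.3521 F [-3.78 -0.43  6.9 ] T [0.04 0.73 0.05] g 0.281 j6 -140 t 7.6
shift [ 0.0002  0.0005 -0.0009]
time: 7.77
tool_pos: [0.5258, 0.0627, 0.352]
tcp_rot: [-0.363, 0.932, -0.004, 0.006]
force: [-3.4, -0.2, 8.4]
grip_width: 0.283
crank origin [0.5286 0.062  0.1581] zaxis [ 0.0146 -0.0038 -0.9999] yaw 42.53 z tcp 0.352 F [-3.39 -0.24  8.39] T [0.01 0.73 0.02] g 0.283 j6 -134 t 7.77
shift [ 0.0003  0.0006 -0.001 ]
```

```bash
python3 -m creep '[[[0,0.0007,0.0007,0.0000,3],[0,0.0007,0.0007,0.0003,6]]]'; python3 -c "
from h import *
al([.527,.0622,.159])";  python3 -m creep '[[[0,0,0,0.0003,3],[0,0,0,0.0006,6]]]'; python3 -c "
from h import *
al([.527,.0622,.159])"
```

```text
time: 7.93
tool_pos: [0.5248, 0.0627, 0.3524]
tcp_rot: [-0.312, 0.95, -0.004, 0.007]
force: [-2.0, -0.2, 2.8]
grip_width: 0.282
crank origin [0.5278 0.062  0.1584] zaxis [ 0.0156 -0.0038 -0.9999] yaw 36.37 z tcp 0.3524 F [-1.95 -0.17  2.84] T [ 0.13  0.5  -0.02] g 0.282 j6 -128 t 7.93
shift [ 0.0005  0.0006 -0.0006]
time: 8.1
tool_pos: [0.5247, 0.0628, 0.3523]
tcp_rot: [-0.261, 0.965, -0.004, 0.007]
force: [-2.2, 1.2, 3.8]
grip_width: 0.282
crank origin [0.5278 0.0621 0.1583] zaxis [ 0.016  -0.0038 -0.9999] yaw 30.23 z tcp 0.3523 F [-2.21  1.2   3.76] T [0.14 0.54 0.01] g 0.282 j6 -122 t 8.1
shift [ 0.0006  0.0005 -0.0007]
```

```bash
python3 -m creep '[[[0,0.0009,0.0005,0.0003,3],[0,0.0009,0.0005,0.0006,6]]]'; python3 -c "
from h import *
al([.527,.0622,.159])";  python3 -m creep '[[[0,0,0,0.0003,3],[0,0,0,0.0007,6]]]'; python3 -c "
from h import *
al([.527,.0622,.159])"
```

```text
time: 8.27
tool_pos: [0.5237, 0.0629, 0.3523]
tcp_rot: [-0.209, 0.978, -0.004, 0.008]
force: [-2.2, 0.7, 4.1]
grip_width: 0.285
crank origin [0.527  0.0622 0.1583] zaxis [ 0.0172 -0.0037 -0.9998] yaw 24.07 z tcp 0.3523 F [-2.21  0.71  4.12] T [ 0.19  0.38 -0.04] g 0.285 j6 -115 t 8.27
shift [-0.      0.     -0.0007]
time: 8.43
tool_pos: [0.5236, 0.0629, 0.3522]
tcp_rot: [-0.156, 0.988, -0.003, 0.009]
force: [-1.7, 1.0, 5.0]
grip_width: 0.28
crank origin [0.5271 0.0623 0.1582] zaxis [ 0.0178 -0.0035 -0.9998] yaw 17.91 z tcp 0.3522 F [-1.69  0.98  5.02] T [0.16 0.46 0.01] g 0.28 j6 -109 t 8.43
shift [ 0.0001 -0.     -0.0008]
```

```bash
python3 -c "
from h import *
s,S=snap('side')
def z(im,x0,y0,x1,y1,k): return cv2.resize(im[y0:y1,x0:x1],None,fx=k,fy=k,interpolation=cv2.INTER_CUBIC)
cv2.imwrite('pics/s8z.png',z(s,230,145,275,195,12))
crank()
"
```

```text
crank origin [0.5271 0.0623 0.1582] zaxis [ 0.0178 -0.0035 -0.9998] yaw 17.75 z tcp 0.3521 F [-0.89  1.18  2.6 ] T [0.09 0.37 0.02] g 0.282 j6 -109 t 8.48
```

View pics/s8z.png

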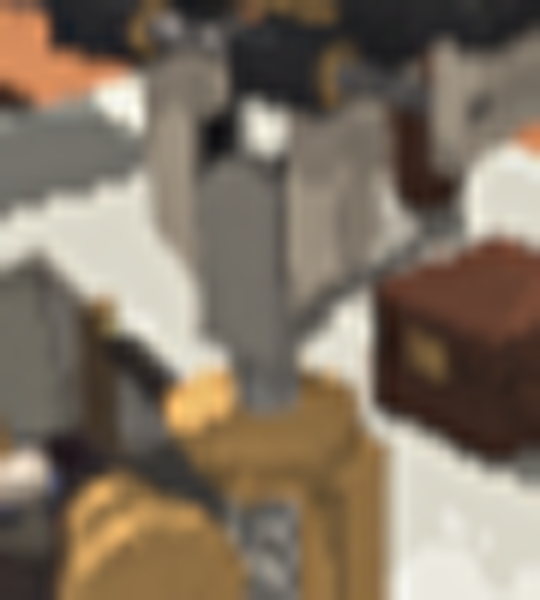

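```bash
python3 -m creep '[[[0,0,0,0.0004,3],[0,0,0,0.0008,6]]]'; python3 -c "
from h import *
al([.527,.0622,.159])";  python3 -m creep '[[[0,0,0,0.0003,3],[0,0,0,0.0007,6]]]'; python3 -c "
from h import *
al([.527,.0622,.159])"
```

```text
time: 8.65
tool_pos: [0.5236, 0.063, 0.3519]
tcp_rot: [-0.102, 0.995, -0.003, 0.009]
force: [-2.1, 0.6, 4.5]
grip_width: 0.281
crank origin [0.5272 0.0623 0.1579] zaxis [ 0.0183 -0.0034 -0.9998] yaw 11.67 z tcp 0.3519 F [-2.06  0.56  4.54] T [0.15 0.55 0.02] g 0.281 j6 -103 t 8.65
shift [ 0.0002 -0.0001 -0.0011]
time: 8.82
tool_pos: [0.5236, 0.0631, 0.3517]
tcp_rot: [-0.049, 0.999, -0.002, 0.009]
force: [0.4, 2.4, 1.7]
grip_width: 0.282
crank origin [0.5273 0.0625 0.1578] zaxis [ 0.019  -0.0032 -0.9998] yaw 5.6 z tcp 0.3517 F [0.35 2.39 1.73] T [ 0.47  0.09 -0.  ] g 0.282 j6 -97 t 8.82
shift [ 0.0003 -0.0003 -0.0012]
```

```bash
python3 -m creep '[[[0,0,0.0004,0.0005,3],[0,0,0.0004,0.001,6]]]'; python3 -c "
from h import *
al([.527,.0622,.159])";  python3 -m creep '[[[0,0,0,0.0005,2],[0,0,0,0.001,4]]]'; python3 -c "
from h import *
al([.527,.0622,.159])"
```

```text
time: 8.98
tool_pos: [0.5237, 0.0637, 0.351]
tcp_rot: [0.004, 1.0, -0.001, 0.01]
force: [0.6, 1.1, 0.8]
grip_width: 0.283
crank origin [0.5275 0.0631 0.1571] zaxis [ 0.0199 -0.0027 -0.9998] yaw -0.48 z tcp 0.351 F [0.6  1.09 0.78] T [0.34 0.1  0.02] g 0.283 j6 -91 t 8.98
shift [ 0.0005 -0.0009 -0.0019]
time: 9.15
tool_pos: [0.5238, 0.0639, 0.3503]
tcp_rot: [0.039, 0.999, -0.001, 0.01]
force: [-1.2, 1.1, 1.6]
grip_width: 0.282
crank origin [0.5278 0.0634 0.1564] zaxis [ 0.0207 -0.0022 -0.9998] yaw -4.51 z tcp 0.3503 F [-1.19  1.11  1.62] T [ 0.3   0.24 -0.02] g 0.282 j6 -87 t 9.15
shift [ 0.0006 -0.0013 -0.0027]
```

```bash
python3 -m creep '[[[0,0,0.0002,0.0007,2],[0,0,0.0002,0.0015,4]]]'; python3 -c "
from h import *
al([.527,.0622,.159])";  python3 -m creep '[[[0,0,0,0.0007,2],[0,0,0,0.0015,4]]]'; python3 -c "
from h import *
al([.527,.0622,.159])"
```

```text
time: 9.32
tool_pos: [0.524, 0.0641, 0.349]
tcp_rot: [0.074, 0.997, -0.0, 0.011]
force: [1.8, 0.6, -2.0]
grip_width: 0.281
crank origin [0.5282 0.0638 0.1551] zaxis [ 0.0218 -0.002  -0.9998] yaw -8.53 z tcp 0.349 F [ 1.82  0.63 -1.98] T [ 0.14 -0.05 -0.03] g 0.281 j6 -83 t 9.32
shift [ 0.0009 -0.0017 -0.0039]
time: 9.48
tool_pos: [0.524, 0.0642, 0.3473]
tcp_rot: [0.109, 0.994, 0.0, 0.011]
force: [0.1, 0.3, -1.8]
grip_width: 0.283
crank origin [0.5282 0.0638 0.1534] zaxis [ 0.0217 -0.002  -0.9998] yaw -12.56 z tcp 0.3473 F [ 0.12  0.31 -1.8 ] T [-0.03  0.08 -0.05] g 0.283 j6 -79 t 9.48
shift [ 0.0007 -0.0018 -0.0056]
```

```bash
python3 -m creep '[[[0,0,0,0.001,0],[0,0,0,0.002,0],[0,0,0,0.003,0]]]'; python3 -c "
from h import *
crank()";  python3 -m creep '[[[0,0,0,0.001,0],[0,0,0,0.002,0],[0,0,0,0.003,0]]]'; python3 -c "
from h import *
crank()"
```

```text
time: 9.73
tool_pos: [0.5241, 0.0642, 0.3441]
tcp_rot: [0.109, 0.994, 0.0, 0.011]
force: [0.8, -0.9, -2.4]
grip_width: 0.281
crank origin [0.5282 0.0638 0.1501] zaxis [ 0.0213 -0.002  -0.9998] yaw -12.47 z tcp 0.3441 F [ 0.81 -0.9  -2.42] T [0.06 0.04 0.03] g 0.281 j6 -79 t 9.73
time: 9.98
tool_pos: [0.5241, 0.0641, 0.3409]
tcp_rot: [0.108, 0.994, 0.0, 0.011]
force: [-0.6, -0.1, -3.4]
grip_width: 0.284
crank origin [0.5282 0.0638 0.147 ] zaxis [ 0.0212 -0.0019 -0.9998] yaw -12.45 z tcp 0.3409 F [-0.63 -0.06 -3.39] T [-0.03  0.02 -0.04] g 0.284 j6 -79 t 9.98
```

```bash
python3 -m creep '[[[0,0,0,0.002,0],[0,0,0,0.004,0],[0,0,0,0.006,0]]]'; python3 -c "
from h import *
crank()";  python3 -m creep '[[[0,0,0,0.001,0],[0,0,0,0.002,0]]]'; python3 -c "
from h import *
crank()"
```

```text
time: 10.23
tool_pos: [0.5242, 0.0641, 0.3347]
tcp_rot: [0.108, 0.994, 0.0, 0.011]
force: [0.2, -0.4, -2.4]
grip_width: 0.281
crank origin [0.5284 0.0638 0.1407] zaxis [ 0.0212 -0.002  -0.9998] yaw -12.44 z tcp 0.3347 F [ 0.24 -0.43 -2.36] T [0.02 0.07 0.02] g 0.281 j6 -79 t 10.23
time: 10.4
tool_pos: [0.5243, 0.0641, 0.3324]
tcp_rot: [0.108, 0.994, 0.0, 0.01]
force: [0.3, 0.2, -2.9]
grip_width: 0.281
crank origin [0.5283 0.0637 0.1385] zaxis [ 0.0209 -0.002  -0.9998] yaw -12.44 z tcp 0.3324 F [ 0.25  0.18 -2.93] T [0.03 0.06 0.  ] g 0.281 j6 -79 t 10.4
```

```bash
python3 -m creep '[[[0,0,0,0.001,0],[0,0,0,0.001,0]]]'; python3 -m creep '[[[0,0,0,0.001,0],[0,0,0,0.001,0]]]'; python3 -c "
from h import *
crank()"
```

```text
time: 10.57
tool_pos: [0.5243, 0.0641, 0.3313]
tcp_rot: [0.108, 0.994, 0.0, 0.01]
force: [0.4, 0.4, -3.1]
grip_width: 0.281
time: 10.73
tool_pos: [0.5243, 0.0641, 0.3311]
tcp_rot: [0.108, 0.994, 0.0, 0.011]
force: [-2.0, 0.0, 3.5]
grip_width: 0.283
crank origin [0.5285 0.0637 0.1372] zaxis [ 0.0216 -0.002  -0.9998] yaw -12.44 z tcp 0.3311 F [-1.96  0.05  3.49] T [ 0.03  0.44 -0.06] g 0.283 j6 -79 t 10.73
```

```bash
python3 -m creep '[[[0,0,0,0,4],[0,0,0,0,9],[0,0,0,0,14],[0,0,0,0,19]]]'; python3 -c "
from h import *
crank()"
```

```text
time: 11.07
tool_pos: [0.5244, 0.0641, 0.3314]
tcp_rot: [0.273, 0.962, 0.002, 0.011]
force: [0.7, -0.0, -0.3]
grip_width: 0.285
crank origin [0.5287 0.0637 0.1374] zaxis [ 0.0222 -0.0023 -0.9998] yaw -31.65 z tcp 0.3314 F [ 0.74 -0.02 -0.31] T [-0.09  0.21  0.17] g 0.285 j6 -60 t 11.07
```

```bash
python3 -m creep '[[[0,0,0,0.0002,7],[0,0,0,0.0002,14],[0,0,0,0.0002,21],[0,0,0,0.0002,28],[0,0,0,0.0002,35]]]'; python3 -c "
from h import *
crank()"; python3 -m creep '[[[0,0,0,0.0002,7],[0,0,0,0.0002,14],[0,0,0,0.0002,21],[0,0,0,0.0002,28],[0,0,0,0.0002,35]]]'; python3 -c "
from h import *
crank()
s,S=snap('side')
def z(im,x0,y0,x1,y1,k): return cv2.resize(im[y0:y1,x0:x1],None,fx=k,fy=k,interpolation=cv2.INTER_CUBIC)
cv2.imwrite('pics/s9z.png',z(s,200,120,300,220,6))"
```

```text
time: 11.48
tool_pos: [0.5241, 0.0639, 0.3314]
tcp_rot: [0.552, 0.834, 0.005, 0.01]
force: [-3.2, -2.1, 0.1]
grip_width: 0.28
crank origin [0.5282 0.0633 0.1374] zaxis [ 0.0213 -0.0032 -0.9998] yaw -66.97 z tcp 0.3314 F [-3.25 -2.14  0.1 ] T [-0.45  0.61  0.17] g 0.28 j6 -24 t 11.48
time: 11.9
tool_pos: [0.5237, 0.0639, 0.3313]
tcp_rot: [0.779, 0.627, 0.007, 0.008]
force: [-3.0, 0.0, 1.7]
grip_width: 0.28
crank origin [0.5276 0.0632 0.1373] zaxis [ 0.02   -0.0035 -0.9998] yaw -102.29 z tcp 0.3313 F [-3.05  0.    1.66] T [-0.16  0.7   0.15] g 0.28 j6 11 t 11.9
```

View pics/s9z.png

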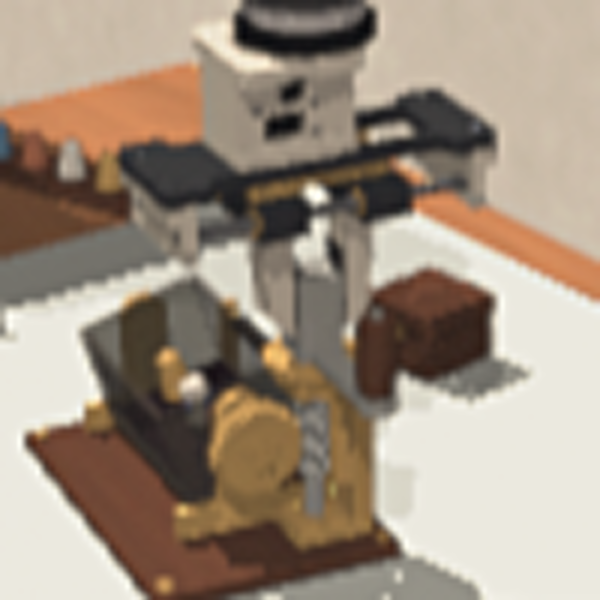

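The crank sits down on the flange and drags the shaft at about 0.16 N m. Winding continues.

```bash
python3 -m creep '[[[0,0,0,0.0002,7],[0,0,0,0.0002,14],[0,0,0,0.0002,21],[0,0,0,0.0002,28],[0,0,0,0.0002,35]]]'; python3 -c "
from h import *
crank()"; python3 -m creep '[[[0,0,0,0.0002,7],[0,0,0,0.0002,14],[0,0,0,0.0002,21],[0,0,0,0.0002,28],[0,0,0,0.0002,35]]]'; python3 -c "
from h import *
crank()"
```

```text
time: 12.37
tool_pos: [0.5233, 0.064, 0.3313]
tcp_rot: [0.933, 0.359, 0.008, 0.005]
force: [-3.0, 1.5, 1.3]
grip_width: 0.282
crank origin [0.527  0.0634 0.1373] zaxis [ 0.019  -0.0031 -0.9998] yaw -137.89 z tcp 0.3313 F [-2.97  1.46  1.26] T [0.11 0.79 0.17] g 0.282 j6 47 t 12.37
time: 12.78
tool_pos: [0.5231, 0.0645, 0.3312]
tcp_rot: [0.998, 0.061, 0.009, 0.002]
force: [-1.7, 1.6, 1.1]
grip_width: 0.281
crank origin [0.5267 0.064  0.1373] zaxis [ 0.0186 -0.0023 -0.9998] yaw -173.03 z tcp 0.3312 F [-1.69  1.61  1.11] T [0.38 0.66 0.17] g 0.281 j6 82 t 12.78
```

```bash
python3 -m creep '[[[0,0,0,0.0002,7],[0,0,0,0.0002,14],[0,0,0,0.0002,21],[0,0,0,0.0002,28],[0,0,0,0.0002,35]]]'; python3 -c "
from h import *
crank()"
```

```text
time: 13.2
tool_pos: [0.5231, 0.0649, 0.3313]
tcp_rot: [0.97, -0.243, 0.009, -0.002]
force: [-0.7, 3.1, -1.0]
grip_width: 0.277
crank origin [0.5268 0.0646 0.1373] zaxis [ 0.019  -0.0014 -0.9998] yaw -208.17 z tcp 0.3313 F [-0.7   3.08 -0.97] T [0.46 0.46 0.14] g 0.277 j6 117 t 13.2
```

```bash
python3 -m creep '[[[0,0,0,0.0002,7],[0,0,0,0.0002,14],[0,0,0,0.0002,21],[0,0,0,0.0002,28],[0,0,0,0.0002,35]]]'; python3 -c "
from h import *
crank()"; python3 -m creep '[[[0,0,0,0.0002,6],[0,0,0,0.0002,12],[0,0,0,0.0002,18]]]'; python3 -c "
from h import *
crank()"
```

```text
time: 13.62
tool_pos: [0.5233, 0.0653, 0.3313]
tcp_rot: [0.851, -0.525, 0.009, -0.005]
force: [0.5, 2.2, -2.1]
grip_width: 0.28
crank origin [0.5272 0.0651 0.1373] zaxis [ 2.020e-02 -6.000e-04 -9.998e-01] yaw -243.32 z tcp 0.3313 F [ 0.52  2.17 -2.14] T [0.45 0.11 0.19] g 0.28 j6 152 t 13.62
time: 13.87
tool_pos: [0.5235, 0.0654, 0.3312]
tcp_rot: [0.758, -0.652, 0.008, -0.007]
force: [0.3, 1.1, -0.9]
grip_width: 0.285
crank origin [0.5275 0.0653 0.1373] zaxis [ 2.100e-02 -5.000e-04 -9.998e-01] yaw -261.42 z tcp 0.3312 F [ 0.28  1.1  -0.86] T [0.11 0.19 0.12] g 0.285 j6 170 t 13.87
```

```bash
python3 -m creep '[[[60,0,0,0,0],[60,0,0,0,0],[60,0,0,0,0],[60,0,0,0,0],[60,0,0,0,0]]]'; python3 -c "
from h import *
crank()
s,S=snap('side')
def z(im,x0,y0,x1,y1,k): return cv2.resize(im[y0:y1,x0:x1],None,fx=k,fy=k,interpolation=cv2.INTER_CUBIC)
cv2.imwrite('pics/s10z.png',z(s,200,120,300,220,6))"
```

```text
time: 14.28
tool_pos: [0.5235, 0.0654, 0.3314]
tcp_rot: [0.758, -0.652, 0.008, -0.007]
force: [-0.1, -0.2, -0.6]
grip_width: 0.578
crank origin [0.5277 0.0653 0.1374] zaxis [ 2.140e-02 -5.000e-04 -9.998e-01] yaw -261.33 z tcp 0.3314 F [-0.06 -0.16 -0.64] T [ 0.03  0.18 -0.02] g 0.578 j6 170 t 14.28
```

View pics/s10z.png

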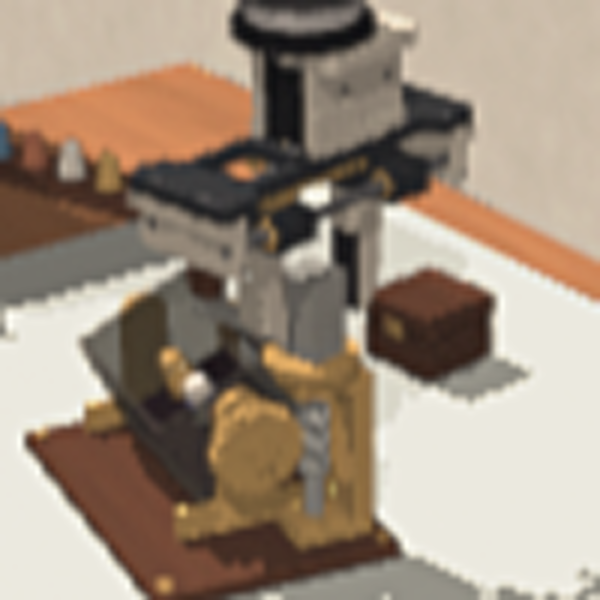

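```bash
python3 -m creep '[[[60,0,0,-0.002,-7],[60,0,0,-0.002,-14],[60,0,0,-0.002,-21],[60,0,0,-0.002,-28],[60,0,0,-0.002,-35]]]' >/dev/null; python3 -m creep '[[[60,0,0,0,-7],[60,0,0,0,-14],[60,0,0,0,-21],[60,0,0,0,-28],[60,0,0,0,-35]]]'; python3 -c "
from h import *
al([.5277,.0638,.1374])"; python3 -m creep '[[[60,0,0,0,-7],[60,0,0,0,-14],[60,0,0,0,-21],[60,0,0,0,-28],[60,0,0,0,-35]]]'; python3 -c "
from h import *
al([.5277,.0638,.1374])"
```

```text
time: 15.17
tool_pos: [0.5235, 0.0653, 0.3334]
tcp_rot: [0.996, -0.092, 0.011, -0.001]
force: [-0.3, -0.0, 0.4]
grip_width: 0.6
crank origin [0.5276 0.0652 0.1394] zaxis [ 2.150e-02 -5.000e-04 -9.998e-01] yaw -190.55 z tcp 0.3334 F [-0.34 -0.03  0.44] T [-0.02  0.18  0.01] g 0.6 j6 99 t 15.17
shift [0.0003 0.0014 0.002 ]
time: 15.58
tool_pos: [0.5235, 0.0653, 0.3334]
tcp_rot: [0.977, 0.215, 0.011, 0.003]
force: [-0.3, -0.3, 0.3]
grip_width: 0.599
crank origin [0.5277 0.0652 0.1395] zaxis [ 2.160e-02 -6.000e-04 -9.998e-01] yaw -155.15 z tcp 0.3334 F [-0.31 -0.26  0.27] T [0.   0.16 0.01] g 0.599 j6 64 t 15.58
shift [-0.0006  0.0012  0.0021]
```

```bash
python3 -m creep '[[[60,0,0,0,-7],[60,0,0,0,-14],[60,0,0,0,-21],[60,0,0,0,-28],[60,0,0,0,-35]]]'>/dev/null; python3 -m creep '[[[60,0,0,0,-7],[60,0,0,0,-14],[60,0,0,0,-21],[60,0,0,0,-28],[60,0,0,0,-35]]]'; python3 -c "
from h import *
al([.5277,.0638,.1374])"
```

```text
time: 16.42
tool_pos: [0.5235, 0.0652, 0.3335]
tcp_rot: [0.671, 0.741, 0.007, 0.008]
force: [0.5, -0.4, -0.1]
grip_width: 0.602
crank origin [0.5278 0.0651 0.1395] zaxis [ 2.190e-02 -6.000e-04 -9.998e-01] yaw -84.33 z tcp 0.3335 F [ 0.54 -0.37 -0.09] T [-0.06  0.08  0.01] g 0.602 j6 -7 t 16.42
shift [-0.0013 -0.0003  0.0021]
```

```bash
python3 -m creep '[[[60,-0.0012,0,0.002,-3],[30,-0.0012,0,0.002,-3],[20,-0.0012,0,0.002,-3],[0,-0.0012,0,0.002,-3],[0,-0.0012,0,0.002,-3]]]'; python3 -m creep '[[[0,0,0,0,0],[0,0,0,0,0],[0,0,0,0,0]]]'; python3 -c "
from h import *
al([.5277,.0638,.1374])"
```

```text
time: 16.83
tool_pos: [0.5237, 0.0641, 0.3316]
tcp_rot: [0.652, 0.758, 0.007, 0.009]
force: [-0.5, -0.2, -0.1]
grip_width: 0.364
time: 17.08
tool_pos: [0.5237, 0.0641, 0.3316]
tcp_rot: [0.652, 0.758, 0.007, 0.009]
force: [-0.5, -0.4, -0.4]
grip_width: 0.282
crank origin [0.528  0.064  0.1377] zaxis [ 2.200e-02 -6.000e-04 -9.998e-01] yaw -81.41 z tcp 0.3316 F [-0.54 -0.41 -0.38] T [-0.05  0.06  0.07] g 0.282 j6 -10 t 17.08
shift [-0.0001 -0.0003  0.0003]
```

```bash
python3 -m creep '[[[0,0,0,0.0002,5],[0,0,0,0.0002,11],[0,0,0,0.0002,18],[0,0,0,0.0002,25]]]'; python3 -c "
from h import *
crank()";  python3 -m creep '[[[0,0,0,0.0002,7],[0,0,0,0.0002,14],[0,0,0,0.0002,21]]]'; python3 -c "
from h import *
crank()"
```

```text
time: 17.42
tool_pos: [0.5237, 0.0641, 0.3316]
tcp_rot: [0.802, 0.597, 0.009, 0.007]
force: [-0.3, 0.4, 1.3]
grip_width: 0.277
crank origin [0.5279 0.0639 0.1376] zaxis [ 2.190e-02 -9.000e-04 -9.998e-01] yaw -106.74 z tcp 0.3316 F [-0.3   0.36  1.33] T [-0.15  0.24  0.19] g 0.277 j6 15 t 17.42
time: 17.67
tool_pos: [0.5236, 0.0641, 0.3315]
tcp_rot: [0.899, 0.438, 0.01, 0.005]
force: [-0.3, -0.4, 1.6]
grip_width: 0.285
crank origin [0.5278 0.0639 0.1376] zaxis [ 0.0217 -0.001  -0.9998] yaw -128.09 z tcp 0.3315 F [-0.3  -0.39  1.65] T [-0.23  0.36  0.19] g 0.285 j6 37 t 17.67
```

```bash
python3 -m creep '[[[0,0,0,0.0002,7],[0,0,0,0.0002,14],[0,0,0,0.0002,21]]]'; python3 -c "
from h import *
crank()";  python3 -m creep '[[[0,0,0,0.0002,7],[0,0,0,0.0002,14],[0,0,0,0.0002,21]]]'; python3 -c "
from h import *
crank()
s,S=snap('side')
def z(im,x0,y0,x1,y1,k): return cv2.resize(im[y0:y1,x0:x1],None,fx=k,fy=k,interpolation=cv2.INTER_CUBIC)
cv2.imwrite('pics/s11z.png',z(s,200,120,300,220,6))"
```

```text
time: 17.92
tool_pos: [0.5235, 0.0641, 0.3315]
tcp_rot: [0.965, 0.264, 0.01, 0.003]
force: [-1.1, 0.5, 1.5]
grip_width: 0.278
crank origin [0.5277 0.0639 0.1376] zaxis [ 0.0216 -0.0013 -0.9998] yaw -149.43 z tcp 0.3315 F [-1.06  0.54  1.53] T [-0.18  0.46  0.23] g 0.278 j6 58 t 17.92
time: 18.17
tool_pos: [0.5234, 0.0642, 0.3315]
tcp_rot: [0.997, 0.08, 0.011, 0.002]
force: [-1.0, -0.6, 1.3]
grip_width: 0.285
crank origin [0.5275 0.064  0.1376] zaxis [ 0.0214 -0.0013 -0.9998] yaw -170.77 z tcp 0.3315 F [-1.02 -0.59  1.27] T [-0.13  0.37  0.21] g 0.285 j6 79 t 18.17
```

View pics/s11z.png

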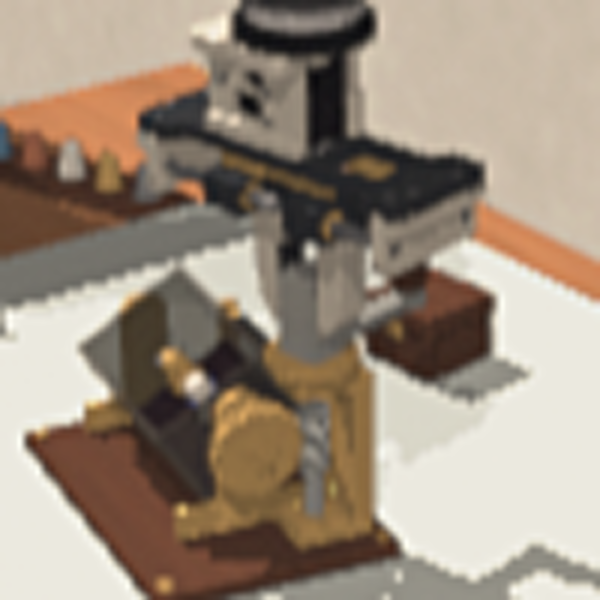

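```bash
python3 -m creep '[[[0,0,0,0.0002,7],[0,0,0,0.0002,14],[0,0,0,0.0002,21]]]'; python3 -c "
from h import *
crank()";  python3 -m creep '[[[0,0,0,0.0002,7],[0,0,0,0.0002,14]]]'; python3 -c "
from h import *
crank()"
```

```text
time: 18.47
tool_pos: [0.5233, 0.0643, 0.3316]
tcp_rot: [0.994, -0.105, 0.011, -0.0]
force: [-0.7, 1.4, 2.4]
grip_width: 0.279
crank origin [0.5275 0.0641 0.1376] zaxis [ 0.0214 -0.0013 -0.9998] yaw -192.07 z tcp 0.3316 F [-0.71  1.42  2.44] T [-0.04  0.54  0.24] g 0.279 j6 101 t 18.47
time: 18.63
tool_pos: [0.5233, 0.0644, 0.3316]
tcp_rot: [0.974, -0.227, 0.011, -0.002]
force: [-1.0, -0.1, 1.8]
grip_width: 0.28
crank origin [0.5274 0.0641 0.1376] zaxis [ 0.0214 -0.0014 -0.9998] yaw -206.23 z tcp 0.3316 F [-0.96 -0.1   1.83] T [-0.03  0.51  0.25] g 0.28 j6 115 t 18.63
```

```bash
python3 -m creep '[[[0,0,0,0.0002,7],[0,0,0,0.0002,14]]]'; python3 -c "
from h import *
crank()"
```

```text
time: 18.8
tool_pos: [0.5234, 0.0645, 0.3317]
tcp_rot: [0.939, -0.345, 0.011, -0.003]
force: [2.3, -1.6, 1.5]
grip_width: 0.292
crank origin [0.5277 0.0641 0.1378] zaxis [ 0.0223 -0.0018 -0.9997] yaw -220.31 z tcp 0.3317 F [ 2.34 -1.64  1.49] T [-0.17 -0.02  1.09] g 0.292 j6 129 t 18.8
```

```bash
python3 -m creep '[[[0,0,0,0,-1],[0,0,0,0,-1],[0,0,0,0,-1]]]'; python3 -c "
from h import *
crank()
s,S=snap('side')
def z(im,x0,y0,x1,y1,k): return cv2.resize(im[y0:y1,x0:x1],None,fx=k,fy=k,interpolation=cv2.INTER_CUBIC)
cv2.imwrite('pics/s12z.png',z(s,200,120,300,220,6))"
```

```text
time: 19.05
tool_pos: [0.5234, 0.0645, 0.3317]
tcp_rot: [0.942, -0.334, 0.011, -0.003]
force: [1.5, -0.6, -0.3]
grip_width: 0.285
crank origin [0.5278 0.0641 0.1378] zaxis [ 0.0224 -0.0019 -0.9997] yaw -219.02 z tcp 0.3317 F [ 1.48 -0.55 -0.27] T [-0.1   0.24  0.51] g 0.285 j6 128 t 19.05
```

View pics/s12z.png

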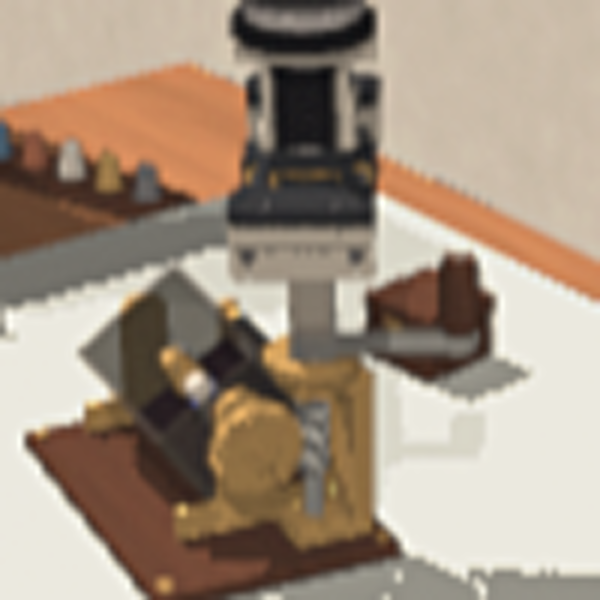

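The drive went solid (torque jumped from 0.25 to 1.1 N m within 14°), so the bin is at the stop. I'll relax the torque and lift.

```bash
python3 -m creep '[[[0,0,0,0,-1.5],[0,0,0,0,-1.5]]]'; python3 -c "
from h import *
crank()";  python3 -m creep '[[[0,0,0,-0.001,0],[0,0,0,-0.002,0],[0,0,0,-0.003,0]]]'; python3 -c "
from h import *
crank()"
```

```text
time: 19.27
tool_pos: [0.5234, 0.0644, 0.3317]
tcp_rot: [0.947, -0.321, 0.011, -0.003]
force: [0.5, -0.3, 0.1]
grip_width: 0.286
crank origin [0.5278 0.0641 0.1378] zaxis [ 0.0223 -0.0017 -0.9997] yaw -217.42 z tcp 0.3317 F [ 0.47 -0.33  0.06] T [-0.05  0.3   0.18] g 0.286 j6 126 t 19.27
time: 19.52
tool_pos: [0.5236, 0.0644, 0.3321]
tcp_rot: [0.947, -0.321, 0.01, -0.003]
force: [10.3, 0.9, -29.1]
grip_width: 0.281
crank origin [0.5275 0.0642 0.1381] zaxis [ 0.0203 -0.0013 -0.9998] yaw -217.42 z tcp 0.3321 F [ 10.3    0.93 -29.06] T [ 0.06 -1.53  0.21] g 0.281 j6 126 t 19.52
```

Axial pull of 29 N with almost no lift, so it is binding. I'll stop pulling, go back down and centre the socket's play.

```bash
python3 -m creep '[[[0,0,0,0.0003,0],[0,0,0,0.0003,-2],[0,0,0,0.0003,-4]]]'; python3 -c "
from h import *
crank()"
```

```text
time: 19.77
tool_pos: [0.5237, 0.0644, 0.3318]
tcp_rot: [0.958, -0.287, 0.01, -0.002]
force: [1.6, 0.3, -2.1]
grip_width: 0.292
crank origin [0.5277 0.0641 0.1378] zaxis [ 0.0205 -0.0011 -0.9998] yaw -213.35 z tcp 0.3318 F [ 1.61  0.32 -2.07] T [-0.01 -0.02  0.03] g 0.292 j6 122 t 19.77
```

```bash
python3 -m creep '[[[0,0,0,0,-2],[0,0,0,-0.0005,-2],[0,0,0,-0.001,-2]]]'; python3 -c "
from h import *
crank()"
```

```text
time: 20.02
tool_pos: [0.5237, 0.0644, 0.3326]
tcp_rot: [0.963, -0.271, 0.01, -0.002]
force: [1.4, -0.5, -3.9]
grip_width: 0.281
crank origin [0.5276 0.0642 0.1386] zaxis [ 2.010e-02 -9.000e-04 -9.998e-01] yaw -211.42 z tcp 0.3326 F [ 1.35 -0.46 -3.86] T [ 0.04 -0.11 -0.  ] g 0.281 j6 120 t 20.02
```

Free now (Fz ≈ weight, no torque). Lifting in checked steps.

```bash
python3 -m creep '[[[0,0,0,-0.001,0],[0,0,0,-0.002,0],[0,0,0,-0.003,0]]]'; python3 -c "
from h import *
crank()"; python3 -m creep '[[[0,0,0,-0.001,0],[0,0,0,-0.002,0],[0,0,0,-0.003,0]]]'; python3 -c "
from h import *
crank()"
```

```text
time: 20.27
tool_pos: [0.5236, 0.0643, 0.3356]
tcp_rot: [0.963, -0.271, 0.01, -0.002]
force: [2.5, -0.5, -4.0]
grip_width: 0.286
crank origin [0.5275 0.0641 0.1416] zaxis [ 2.010e-02 -9.000e-04 -9.998e-01] yaw -211.45 z tcp 0.3356 F [ 2.51 -0.48 -4.01] T [-0.02 -0.05 -0.  ] g 0.286 j6 120 t 20.27
time: 20.52
tool_pos: [0.5236, 0.0643, 0.3387]
tcp_rot: [0.963, -0.271, 0.01, -0.002]
force: [1.5, 0.2, -5.0]
grip_width: 0.281
crank origin [0.5275 0.0641 0.1448] zaxis [ 2.020e-02 -9.000e-04 -9.998e-01] yaw -211.45 z tcp 0.3387 F [ 1.52  0.16 -5.03] T [-0.04 -0.11 -0.04] g 0.281 j6 120 t 20.52
```

```bash
python3 -m creep '[[[0,0,0,-0.001,0],[0,0,0,-0.003,0],[0,0,0,-0.005,0]]]'; python3 -c "
from h import *
crank()"; python3 -m creep '[[[0,0,0,-0.001,0],[0,0,0,-0.003,0],[0,0,0,-0.005,0]]]'; python3 -c "
from h import *
crank()"
```

```text
time: 20.77
tool_pos: [0.5235, 0.0643, 0.3439]
tcp_rot: [0.962, -0.271, 0.01, -0.002]
force: [2.3, -0.5, -3.7]
grip_width: 0.285
crank origin [0.5274 0.0641 0.1499] zaxis [ 2.020e-02 -9.000e-04 -9.998e-01] yaw -211.46 z tcp 0.3439 F [ 2.3  -0.48 -3.72] T [ 0.   -0.08  0.03] g 0.285 j6 120 t 20.77
time: 21.02
tool_pos: [0.5233, 0.0643, 0.3491]
tcp_rot: [0.962, -0.271, 0.01, -0.002]
force: [2.4, 0.3, -2.9]
grip_width: 0.291
crank origin [0.5272 0.0641 0.1551] zaxis [ 0.02   -0.001  -0.9998] yaw -211.46 z tcp 0.3491 F [ 2.44  0.29 -2.86] T [-0.03 -0.04  0.01] g 0.291 j6 120 t 21.02
```

```bash
python3 -m creep '[[[0,0,0,-0.005,0],[0,0,0,-0.015,0],[0,0,0,-0.035,0],[0,0,0,-0.055,0],[0,0,0,-0.075,0]]]'; python3 -c "
from h import *
crank();go([.455,-.2895,.42],-74.5)
s,S=snap('side')
def z(im,x0,y0,x1,y1,k): return cv2.resize(im[y0:y1,x0:x1],None,fx=k,fy=k,interpolation=cv2.INTER_CUBIC)
cv2.imwrite('pics/s13z.png',z(s,200,90,320,220,5))"
```

```text
time: 21.43
tool_pos: [0.5215, 0.0645, 0.4257]
tcp_rot: [0.963, -0.271, 0.009, -0.002]
force: [-0.4, 0.6, -2.5]
grip_width: 0.285
crank origin [0.5252 0.0643 0.2317] zaxis [ 1.950e-02 -8.000e-04 -9.998e-01] yaw -211.45 z tcp 0.4257 F [-0.44  0.57 -2.46] T [-0.    0.24  0.04] g 0.285 j6 120 t 21.43
tcp [0.5215 0.0645 0.4257] yaw -121.45 j [ -1.  18.  86.  -0.  75. 120.] F [-0.44  0.57 -2.46] T [-0.    0.24  0.04] g 0.285 t 21.43
shift [0.128  0.3367 0.0047] turn -47.0
```

View pics/s13z.png

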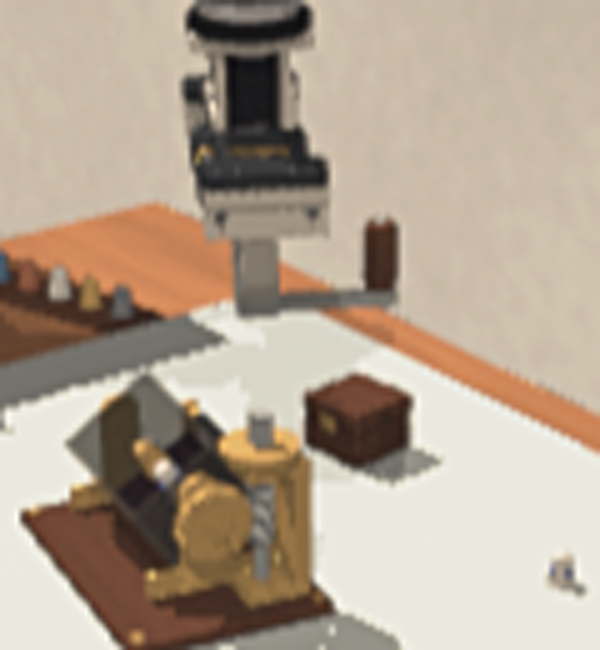

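The crank is clear and the bin stays tilted forward. Back to the pad.

```bash
python3 -m creep '[[[0,0.014,0.037,0,-7],[0,0.028,0.074,0,-14],[0,0.042,0.111,0,-21],[0,0.056,0.148,0,-28],[0,0.070,0.185,0,-35]]]'; python3 -c "
from h import *
go([.455,-.2895,.42],-74.5)"
```

```text
time: 21.9
tool_pos: [0.4874, -0.116, 0.4296]
tcp_rot: [1.0, 0.004, 0.014, 0.001]
force: [1.2, 0.2, -2.7]
grip_width: 0.287
tcp [ 0.4874 -0.116   0.4296] yaw -89.6 j [-22.  16.  89.   1.  74.  67.] F [ 1.25  0.22 -2.66] T [-0.04  0.15  0.07] g 0.287 t 21.9
shift [-0.0339  0.1733  0.0089] turn -15.1
```

```bash
python3 -m creep '[[[0,-0.008,0.040,0,-7],[0,-0.016,0.080,0,-14],[0,-0.024,0.120,0,-15],[0,-0.032,0.160,0.01,-15],[0,-0.034,0.173,0.03,-15]]]'; python3 -c "
from h import *
al([.4547,-.2895,.017]);go([.455,-.2895,.212],-74.5)"
```

```text
time: 22.32
tool_pos: [0.4545, -0.2933, 0.4013]
tcp_rot: [0.991, 0.133, 0.015, 0.006]
force: [0.9, -0.5, -2.1]
grip_width: 0.287
crank origin [ 0.4607 -0.2947  0.2074] zaxis [ 0.0317 -0.0069 -0.9995] yaw -164.74 z tcp 0.4013 F [ 0.93 -0.46 -2.07] T [-0.13  0.21 -0.01] g 0.287 j6 33 t 22.32
shift [-0.0099 -0.0094  0.1901]
tcp [ 0.4545 -0.2933  0.4013] yaw -74.74 j [-41.  21.  86.   1.  72.  33.] F [ 0.93 -0.46 -2.07] T [-0.13  0.21 -0.01] g 0.287 t 22.32
shift [-0.004  -0.0064  0.1892] turn -0.2
```

```bash
python3 -m creep '[[[0,-0.004,-0.004,0.03,0],[0,-0.010,-0.009,0.06,0],[0,-0.010,-0.009,0.09,0],[0,-0.010,-0.009,0.12,0],[0,-0.010,-0.009,0.15,0]]]'; python3 -c "
from h import *
al([.4547,-.2895,.017])
s,S=snap('side')
def z(im,x0,y0,x1,y1,k): return cv2.resize(im[y0:y1,x0:x1],None,fx=k,fy=k,interpolation=cv2.INTER_CUBIC)
cv2.imwrite('pics/s14z.png',z(s,260,170,370,290,5))"
```

```text
time: 22.73
tool_pos: [0.4469, -0.2882, 0.2499]
tcp_rot: [0.991, 0.133, 0.015, 0.006]
force: [0.6, -0.5, -2.8]
grip_width: 0.281
crank origin [ 0.4531 -0.2896  0.056 ] zaxis [ 0.0318 -0.0071 -0.9995] yaw -164.75 z tcp 0.2499 F [ 0.62 -0.54 -2.75] T [-0.01  0.25  0.04] g 0.281 j6 33 t 22.73
shift [ 0.0004 -0.0002  0.0391]
```

View pics/s14z.png

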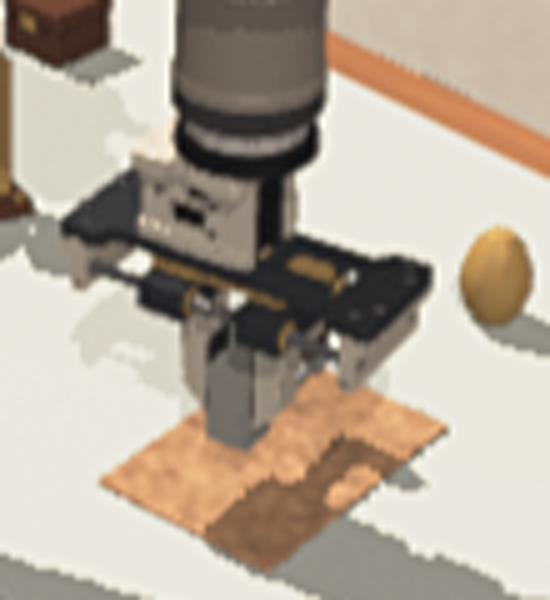

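```bash
python3 -m creep '[[[0,0,0,0.015,0],[0,0,0,0.028,0],[0,0,0,0.034,0],[0,0,0,0.036,0],[0,0,0,0.036,0]]]'; python3 -c "
from h import *
crank()"; python3 -m creep '[[[0,0,0,0.001,0],[0,0,0,0.002,0]]]'; python3 -c "
from h import *
crank()"
```

```text
time: 23.2
tool_pos: [0.4467, -0.287, 0.2099]
tcp_rot: [0.991, 0.133, 0.012, 0.002]
force: [-1.6, -0.2, -0.7]
grip_width: 0.282
crank origin [ 0.4515 -0.2872  0.016 ] zaxis [ 2.480e-02 -8.000e-04 -9.997e-01] yaw -164.73 z tcp 0.2099 F [-1.56 -0.19 -0.73] T [0.12 0.41 0.  ] g 0.282 j6 33 t 23.2
time: 23.37
tool_pos: [0.4471, -0.2873, 0.2098]
tcp_rot: [0.991, 0.133, 0.013, 0.003]
force: [-4.9, 3.6, 19.6]
grip_width: 0.284
crank origin [ 0.4523 -0.2877  0.0159] zaxis [ 0.0265 -0.0023 -0.9996] yaw -164.72 z tcp 0.2098 F [-4.91  3.64 19.61] T [0.83 1.17 0.01] g 0.284 j6 33 t 23.37
```

```bash
python3 -m creep '[[[40,0,0,-0.0005,0],[60,0,0,-0.0005,0],[80,0,0,-0.0005,0],[100,0,0,-0.0005,0],[100,0,0,-0.0005,0]]]'; python3 -m creep '[[[100,0,0,0,0],[100,0,0,0,0],[100,0,0,0,0],[100,0,0,0,0]]]'; python3 -m creep '[[[100,0,0,-0.02,0],[100,0,0,-0.05,0],[100,0,0,-0.09,0],[100,0,0,-0.13,0],[100,0,0,-0.17,0]]]'; python3 -m creep '[[[100,0,-0.04,0,0],[100,0,-0.08,0,0],[100,0,-0.12,0,0],[100,0,-0.16,0,0],[100,0,-0.20,0,0]]]'
python3 - <<'E'
from h import *
crank()
s,S=snap('side');t,T=snap('top')
def z(im,x0,y0,x1,y1,k): return cv2.resize(im[y0:y1,x0:x1],None,fx=k,fy=k,interpolation=cv2.INTER_CUBIC)
cv2.imwrite('pics/s15.png',s);cv2.imwrite('pics/t15.png',t)
cv2.imwrite("pics/s15z.png",z(s,190,145,370,290,4));cv2.imwrite("pics/t15z.png",z(t,285,165,350,235,8))
E
```

```text
time: 23.78
tool_pos: [0.4471, -0.2873, 0.2103]
tcp_rot: [0.991, 0.133, 0.013, 0.003]
force: [-0.2, -0.0, -0.4]
grip_width: 0.596
time: 24.12
tool_pos: [0.4471, -0.2873, 0.2102]
tcp_rot: [0.991, 0.133, 0.013, 0.003]
force: [1.3, -0.0, 1.0]
grip_width: 0.883
time: 24.53
tool_pos: [0.4423, -0.2867, 0.3818]
tcp_rot: [0.991, 0.133, 0.013, 0.003]
force: [1.2, -1.7, -0.2]
grip_width: 1.001
time: 24.95
tool_pos: [0.3885, -0.0922, 0.3802]
tcp_rot: [0.991, 0.133, 0.013, 0.003]
force: [1.1, 0.5, 0.9]
grip_width: 0.998
crank origin [ 0.3937 -0.0925  0.1862] zaxis [ 0.0263 -0.0018 -0.9997] yaw -164.77 z tcp 0.3802 F [1.13 0.52 0.87] T [-0.01  0.18  0.03] g 0.998 j6 50 t 24.95
```

View pics/s15z.png

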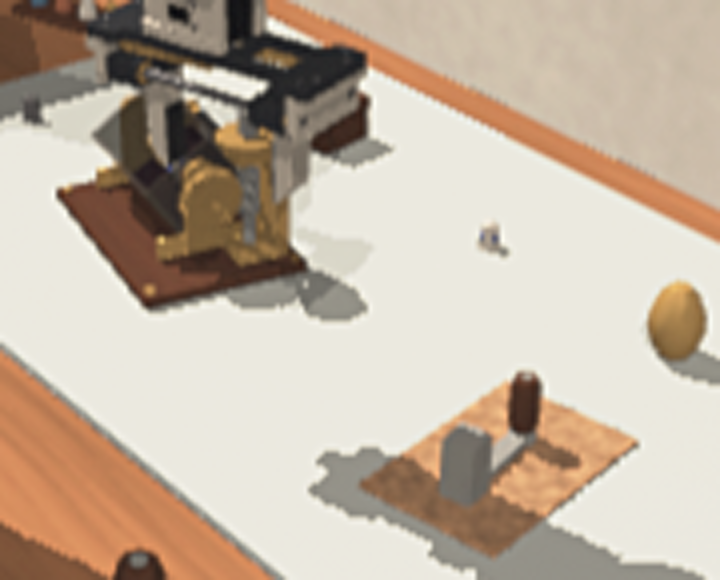

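View pics/t15z.png

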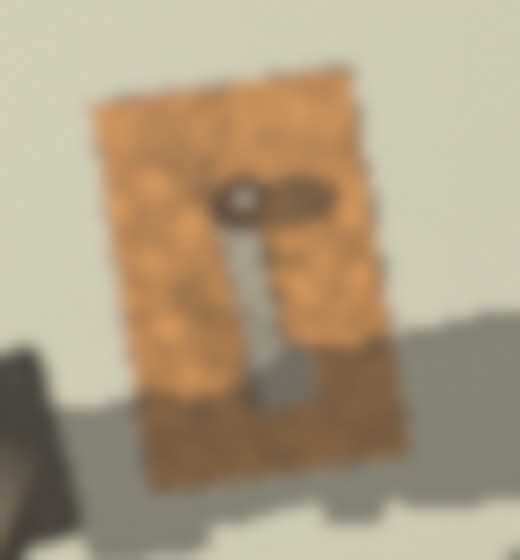

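View pics/t15.png

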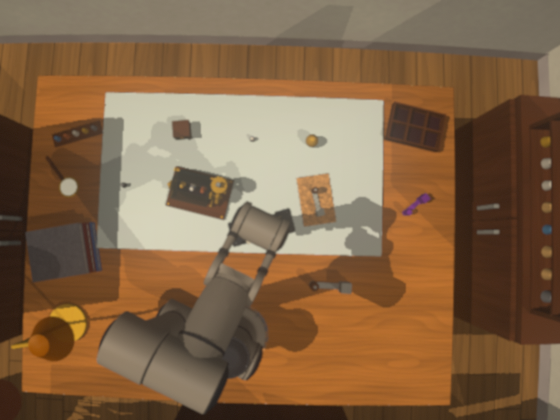

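```bash
python3 -m creep '[[[100,0,0,0,0],[100,0,0,0,0],[100,0,0,0,0]]]'
python3 - <<'E'
from h import *
s,S=snap('side');t,T=snap('top')
np.set_printoptions(precision=4,suppress=True)
print(onplane(T,zo(285,165,[(284,378),(244,198)]),.064), abs(ctrl.state()["qd"]).max())
a=cv2.imread('pics/side0.png')
for n,(x,y) in dict(egg=(359,225),china=(312,204),pew=(198,172),box=(271,174)).items():
    d=cv2.absdiff(a[y-14:y+14,x-14:x+14],s[y-14:y+14,x-14:x+14]);print(n,(d.max(2)>60).sum())
ctrl.finish_job()
E
```

```text
time: 25.3
tool_pos: [0.3879, -0.0903, 0.3802]
tcp_rot: [0.991, 0.135, 0.012, 0.002]
force: [-0.8, -0.1, -0.2]
grip_width: 0.996
[[ 0.4517 -0.2889  0.064 ]
 [ 0.5306 -0.2694  0.064 ]] 0.0033978316042835442
egg 0
china 0
pew 0
box 363
the job is handed in; nothing more can be done
```

The job is handed in at about 25 s of the 72 s. No verdict is reported, so this rests on my own checks.

**What I did:**
- I gripped the crank by its hub and found the square by turning it on the tip. It dropped on after about 65°, with up to about 11 N on the tip rather than 5.
- It went down onto the flange. I measured its underside within about 1 mm of the nominal home height.
- I wound it about 388° clockwise with one regrip, at roughly 0.15–0.25 N m.
- The drive then went solid, with the wrist torque jumping to 1.1 N m, about 14 N at the knob. I stopped there.
- I eased the torque, lifted the crank off and laid it back on the pad.

**Last checks:**
- **Crank on the pad:** It lies flat with the knob up, and hub and knob are both well inside the pad (about 0.452, -0.289 and 0.531, -0.269 m).
- **Bystanders:** Egg, china thimble and pewter thimble show no change in the picture. The ring box patch did differ (363 pixels). The gripper partly covered it in that view, and the top view shows the box in its place.
- **Arm:** It stands still and clear of everything.

**What did not go cleanly or was not measured:**
- **First lift bound:** The first attempt to lift pulled about 27 N beyond the crank's own weight, because the socket was still loaded. I went back down, turned it back a few degrees to centre the play, and it came off freely.
- **Bin tilt:** I did not measure it in the images. That the bin is at its stop is inferred from the drive going solid, and the pictures show it tilted forward. The 9° I turned back costs at most 0.01 rad.
- **Tool tilt:** The tool leaned by 0.02–0.03 rad while working, because the moves cannot correct it.

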